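Coating thickness check on a painted module cover

ROBOT

A 7-joint arm with a two-finger parallel gripper is mounted at the origin on the work surface. World frame = base frame: x ahead of the robot, y to its left, z up, the work surface at z = 0. Lengths are in mm, angles in rad, forces in N, time in s.
With the tool pointing down it reaches from about 350 to 900 mm from the base axis. Payload 8.1 kg.
Tool frame: the origin (TCP) lies midway between the tips of the shut fingers; the grasp point (between the pads) lies r.pinch_z behind it (r.pinch_z is the distance from the TCP to the grasp point, in mm); y points along the fingers, z is the direction in which the jaws open and shut, and the axes are right-handed (so a half turn about y gives the same grasp; the last joint's range is limited). The gripper opens to 85 mm and grips with 20 to 120 N. Pads are 22 mm wide; open, the fingers measure 114 mm over their backs; the gripper's body (76 mm by 85 mm) begins 54 mm behind the grasp point. The pads swing forward as they close: fully open they stand 13 mm farther back than shut.
Start: joints at [1.153, 0.434, 0.025, 1.573, -0.012, 1.134, -0.075], TCP at [193.493, -594.308, 231.323] pointing down, gripper open.
Joint ranges: [-2.62, 2.62], [-0.44, 2.09], [-1.27, 1.32], [0.08, 2.57], [-1.32, 4.46], [0.12, 2], [-2.74, 2.74]. Speed limits (rad/s): [2.22, 2.22, 3.01, 3.01, 3.14, 3.14, 3.14].

INTERFACE

Orientations are given as a unit quaternion [w, x, y, z].
In Python, from station import r gives the robot as it stands.
- The arm moves only by the tool send_rows, never from a script. Its argument "series" is text: rows parted by semicolons, each of 6 numbers parted by spaces: the shift along the tool's x, y, z in m, then the turn, a rotation vector about the tool's x, y, z in degrees. In form: dx dy dz wx wy wz; .... A call has exactly 8 rows; each row is the pose to reach, as a shift and turn from the pose commanded when the call began, along the tool's axes at that moment; what a row does not reach only later rows make up. A row lasts 1/8 s, in which the tool goes at most 62.5 mm and 10.7 degrees, less where a joint would pass 70% of its speed; a pose out of reach is approached as far as the arm can. A call with a gripper value outside its range is refused whole. "gripper" is the opening in per cent of the stroke, from 0 (shut) to 100 (fully open), set as the call begins (left out, the last holds). The fingers move at their own pace and stop on an object; "force" is the grip in N (left out, the last holds). Time passes only in rows, so rows that repeat a pose let the fingers close, or fill a call up. It gives the time, the measured TCP pose, the force and the opening at its end, in the units of the state.
- r.read_state(): the state, without advancing time (a new reading comes with each control period).
- r.capture(name): name is "side" or "top" or "wrist"; returns a dict with "image" (420x560x3 uint8, blue, green, red), "depth" (420x560 float32, mm along the optical axis (not along the pixel's ray), 0 where there is no reading), "K" (3x3 intrinsics, pixels), "k1" (the pictures are not rectified: a ray, as slopes to the right and down, at radius r is drawn at 1 + k1 r^2 times it, then the intrinsics apply), "R" (3x3) and "t" (3): a world point X has camera coordinates R X + t. Camera axes: x right, y down, z forward; pixel columns grow to the right and rows downward; lengths in mm; the calibration is good to about 2 mm. A picture is of the moment at which its call begins.
- r.job_done(): hands the job in, once; it reports no verdict.
The state is a dict: "time": time; "joints": joint angles; "qd": joint speeds; "effort": joint torques, N m; "ee_pos": TCP position; "orientation": TCP orientation; "force": force on the tool from outside, world axes, zero at the start; "torque": the same for the moment, N m; "finger_gap": finger opening in mm.
Only numpy, scipy, OpenCV 4.12 (cv2) and the standard library are available. Lean on these libraries where they do the work, as an engineer would, in place of code of your own. Each camera call takes 0.05 s, during which the arm holds its last target.

TASK

Lay the blue painted cover in the sloping inspection nest, rim down with the white ring facing up and sitting flat between the stops, and let go of it; then take the coating gauge out of its rest block and hold its nose inside the white ring, square to the painted face, pressed lightly so that the sprung nose is about half pushed in. Finish while still holding the gauge there for the reading, never pressing hard; leave the bare cover, the circuit board, the jar and the screwdriver where they are.

Things in the scene. Friction and masses are not known exactly. Their poses are not given: they have to be found in the camera images.
- cover: Loose shallow die-cast cover painted blue, 80 (x) x 50 (y) x 12 mm high, about 45 g: flat top and 2.5 mm thick rim, hollow and open below. Origin: centre of the rim's lower edge plane; z points out of the painted top, which lies at z = +12 mm. Starts flat on the bench, rim down. Grip it across its 50 mm width.
- spot (a point): Centre of the printed white ring on the painted top of the blue cover, 18 mm from the cover's centre along its +x (cover frame 18, 0, 12 mm). The ring is 20 mm in inner and 24 mm in outer diameter.
- nest: Sloping grey table, 112 x 78 mm, of the inspection stand. Origin: centre of its upper face, 47 mm above the bench; z is the face's normal, leaning 25 degrees from vertical towards the low front edge; x runs up the slope, y is level. The cover belongs flat on this face, origin on origin, its 80 mm length along x, either end first.
- nest_stand: Fixed steel stand under the nest, base 135 x 110 mm; origin at its underside's centre, z up. The nest's stops are 6 mm high: a bar across each end (85 mm between them) and side stubs near the four corners (54 mm between the sides, from 26.5 to 42.5 mm off the middle along nest x), so the middle 53 mm of both long sides is free for fingers.
- rest: Fixed grey rest block for the gauge: 62 x 62 mm, 58 mm tall, with an 86 x 86 x 8 mm foot and an upright 19 mm bore 50 mm deep in the middle of its top. Origin: centre of its underside, z up.
- gauge: Cordless pen-shaped gauge, 130 g, upright in the rest block, nose down. Orange body 28 (x) x 22 (y) x 110 mm, display on its -x face; its 16 mm round neck, 30 mm long, hangs in the bore and the body's lower end (shoulder) sits on the block. Origin: centre of the shoulder; z up along its axis, body from z = 0 to +110 mm. Grip the 22 mm faces about 75 mm above the shoulder.
- nose_tip (a point): Centre of the flat end face of the gauge's sprung nose, 10 mm in diameter, on the gauge's axis, 44 mm below the shoulder when free (gauge frame 0, 0, -44 mm); it moves up when pressed in.
- nose (a joint): How far the gauge's sprung nose is pushed in, m: 0 free, 0.008 fully in. The spring takes 0.9 N to start and 0.3 N more for each mm (2.1 N at 4 mm, 3.3 N at 8 mm); beyond that the nose is solid.
- bare_cover: Loose cover of the same shape, 80 x 50 x 12 mm, bare aluminium without a ring; bystander. Origin: centre of its underside.
- board: Small loose green circuit board 70 x 50 mm, up to 16 mm high with its parts; bystander. Origin: centre of its underside.
- flux_jar: Small closed jar, 42 mm diameter, 45 mm high; bystander. Origin: centre of its underside.
- screwdriver: Red-handled screwdriver 170 mm long lying on the bench; bystander. It lies along its x.
Not all that is in view belongs to the job. There is more than one size of the gauge; the job needs the middle-sized.

How it is judged:
By the outcome, as a careful person would: the job done as asked, in the order asked, and still so for the second after the job is handed in, while the arm keeps its last pose, push and grip.
It also fails if it takes over 58 s, if anything falls off the work surface, if the arm or the gripper's body presses on something with over 40 N, if the wrist force passes 120 N, or if a joint passes its speed limit or range.

## Working session

There is one attempt and no reset: what is moved stays moved. The work goes in short steps, Python scripts to look and compute and a tool call to move; the robot and the scene stay as the last step left them, time stands still between calls to the robot, and variables do not carry over. Pictures are saved under pics/ and viewed, and the job is handed in when it is done.

Besides the shell and the picture viewer there is one more tool, called after "Call:" by a JSON object that holds its "method" and its "body", one argument or row to a line. send_rows: Moves the arm, as the interface text tells. Its arguments: {"type":"object","properties":{"series":{"type":"string"},"gripper":{"type":"number"},"force":{"type":"number"}},"required":["series"]}

```bash
ls; mkdir -p pics
cat > h.py <<'E'
import numpy as np, cv2
from station import r
E
python3 - <<'E'
from h import *
print(r.read_state(), r.pinch_z)
for n in ("side","top","wrist"):
    c=r.capture(n); cv2.imwrite(f"pics/{n}0.png",c["image"]); print(n,c["K"].tolist(),c["k1"],(-c["R"].T@c["t"]).tolist(),c["R"].tolist(),(c["depth"]>0).mean())
    np.savez(f"{n}0.npz",**c)
E
```

```text
pics
{'time': 0.0, 'joints': array([ 1.1533879 ,  0.43520376,  0.02494636,  1.57409302, -0.01160095,
        1.13398945, -0.07510342]), 'qd': array([ 0.00075473,  0.00017494, -0.00020566,  0.00099745,  0.00027036,
        0.00100206,  0.00056964]), 'effort': array([-5.01759114e-04, -6.70455766e+01,  1.02483641e+00, -3.16213739e+01,
        1.55820261e-02,  1.21999718e-02, -7.89645384e-06]), 'ee_pos': array([ 193.32789862, -593.82153712,  230.53917571]), 'orientation': array([ 0.11069486, -0.11095564,  0.69889952, -0.6978359 ]), 'force': array([ 0.0707992 , -0.10175224,  0.21307809]), 'torque': array([-0.03016493, -0.03176167,  0.01551126]), 'finger_gap': 85.5370015821696} 18.700000000000003
side [[498.99733799449837, 0.0, 278.03529947601066], [0.0, 498.99733799449837, 202.5591080998987], [0.0, 0.0, 1.0]] -0.05969786080595706 [367.1702855358875, -721.1471301478192, 836.7293943858807] [[0.9573244739450348, -0.288731552682125, 0.012803986552285228], [-0.19968414556432335, -0.6928052685499162, -0.6929264765324851], [0.20894040680564396, 0.6607987215145377, -0.720894552655688]] 0.9961437074829932
top [[487.6871472177833, 0.0, 277.09176862093784], [0.0, 487.6871472177833, 201.968105527551], [0.0, 0.0, 1.0]] -0.05716146070212521 [336.5700409044913, -29.401559343473593, 1093.7720501603733] [[0.05898713041902444, -0.9982434813824904, 0.0055199929615051165], [-0.9701867859875148, -0.05862959935532981, -0.2351598825791727], [0.23507045484310823, 0.008515982433023797, -0.9719410266590534]] 0.9960459183673469
wrist [[325.55149105292674, 0.0, 275.3084563957445], [0.0, 325.55149105292674, 212.98895618656823], [0.0, 0.0, 1.0]] -0.04079054646362329 [267.45482091472803, -570.1106436832795, 373.2755711753927] [[0.30849290629408654, -0.9512265397530035, -0.000443661761287471], [-0.9067336540947987, -0.2942043021519404, 0.30212234132415067], [-0.2875173165187184, -0.0928003160814667, -0.9532690564772667]] 0.9961607142857143
```

View pics/side0.png

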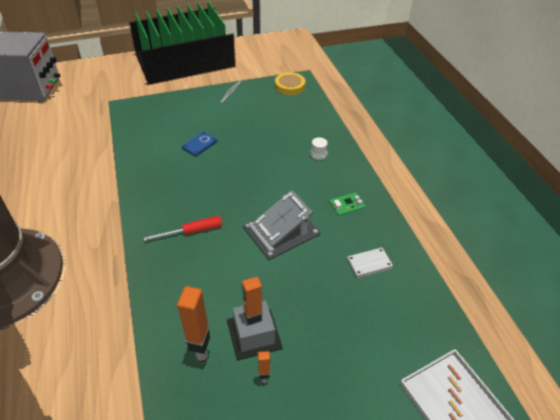

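View pics/top0.png

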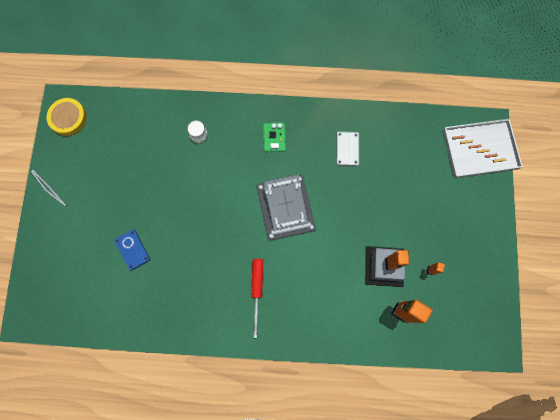

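View pics/wrist0.png

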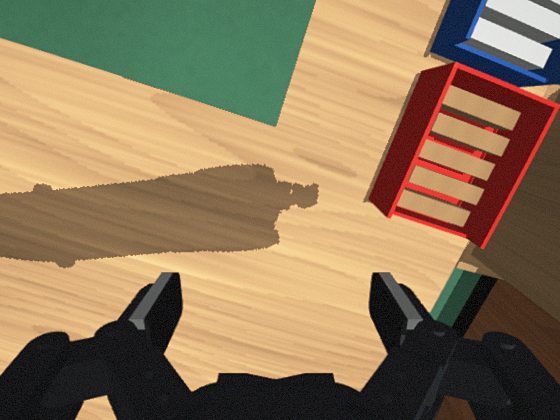

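```bash
cat >> h.py <<'E'
from scipy.spatial.transform import Rotation as Ro
def rays(c,uv):
    uv=np.asarray(uv,float).reshape(-1,1,2)
    d=np.array([c["k1"],0,0,0,0.])
    n=cv2.undistortPoints(uv,c["K"],d).reshape(-1,2)
    D=np.c_[n,np.ones(len(n))]
    return -c["R"].T@c["t"], D@c["R"]      # origin, world dirs with cam z=1
def onz(c,uv,z):
    o,D=rays(c,uv); return o+D*((z-o[2])/D[:,2])[:,None]
def onplane(c,uv,p,n):
    o,D=rays(c,uv); return o+D*(((p-o)@n)/(D@n))[:,None]
def cloud(c):
    v,u=np.mgrid[:420,:560]; o,D=rays(c,np.c_[u.ravel(),v.ravel()])
    return (o+D*c["depth"].reshape(-1,1)).reshape(420,560,3)
def proj(c,X):
    x=(c["R"]@np.asarray(X,float).reshape(-1,3).T).T+c["t"]; s=x[:,:2]/x[:,2:]; s*=1+c["k1"]*(s**2).sum(1,keepdims=True)
    return s@c["K"][:2,:2].T+c["K"][:2,2]
def comps(m,amin=20):
    n,l,s,ce=cv2.connectedComponentsWithStats(m.astype(np.uint8)); return [(l==i,s[i],ce[i]) for i in range(1,n) if s[i][4]>=amin]
def hsv(c): return cv2.cvtColor(c["image"],cv2.COLOR_BGR2HSV)
def rect(P):  # min area rect of xy points
    (cx,cy),(w,h),a=cv2.minAreaRect(np.asarray(P[:,:2],np.float32)); return cx,cy,w,h,a
def crop(c,x0,y0,x1,y1,s,name): cv2.imwrite(name,cv2.resize(c["image"][y0:y1,x0:x1],None,fx=s,fy=s,interpolation=cv2.INTER_CUBIC))
E
python3 - <<'E'
from h import *
for n in("side","top"):
    c=dict(np.load(n+"0.npz")); H=hsv(c); P=cloud(c)
    bl=(H[...,0]>100)&(H[...,0]<130)&(H[...,1]>120)&(H[...,2]>60)
    for m,s,ce in comps(bl,60):
        cn=cv2.findContours(m.astype(np.uint8),cv2.RETR_EXTERNAL,cv2.CHAIN_APPROX_NONE)[0][0].reshape(-1,2)
        print(n,"blue",s,ce,np.round(rect(onz(c,cn,12)),1),"depth z",np.median(P[m][:,2]))
        # ring
        hull=cv2.fillConvexPoly(np.zeros(m.shape,np.uint8),cv2.convexHull(cn),1)>0
        w=hull&(H[...,1]<110)&(H[...,2]>120)
        if w.sum(): 
            cw=max(comps(w,1),key=lambda q:q[1][4]); cc=cv2.findContours(cw[0].astype(np.uint8),cv2.RETR_EXTERNAL,cv2.CHAIN_APPROX_NONE)[0][0].reshape(-1,2)
            print("  ring",cw[1],onz(c,[[cw[2][0],cw[2][1]]],12).round(1),rect(onz(c,cc,12)))
    og=(H[...,0]>4)&(H[...,0]<16)&(H[...,1]>170)&(H[...,2]>90)
    for m,s,ce in comps(og,40):
        Q=P[m]; top=Q[Q[:,2]>np.percentile(Q[:,2],98)-8]
        print(n,"orange",s,ce.round(),"zmax",np.percentile(Q[:,2],[2,50,98]).round(1),"top",np.round(rect(top),1) if len(top)>5 else 0)
c=dict(np.load("top0.npz"));crop(c,240,165,330,250,8,"pics/c1.png");crop(c,350,230,450,330,6,"pics/c2.png");crop(c,100,220,160,280,8,"pics/c4.png")
c=dict(np.load("side0.npz"));crop(c,170,260,290,390,5,"pics/c3.png");crop(c,235,180,325,260,7,"pics/c5.png")
E
```

```text
side blue [183 132  34  24 391] [198.59846547 144.03324808] [472.4 295.3  85.8  56.3  33.9] depth z 12.15262974689199
  ring [199 136  11   6  33] [[487.4 309.7  12. ]] (487.26654052734375, 310.910888671875, 20.723648071289062, 26.530195236206055, 73.92156219482422)
side orange [243 277  18  39 550] [252. 296.] zmax [ 95.3 148.  169.7] top [ 425.3 -490.6  474.7   27.3   79.2]
side orange [ 178  287   29   56 1184] [192. 314.] zmax [105.8 179.4 206.3] top [ 358.5 -496.2  448.8   36.8   87.5]
side orange [258 351  11  23 210] [264. 361.] zmax [ 56.3  94.9 104. ] top [ 460.7 -361.9   16.3   16.3   78.5]
top blue [114 229  36  42 695] [132.35539568 250.60719424] [469.6 298.7  82.6  50.7  33.8] depth z 10.56980131879186
  ring [122 237  12  12  58] [[485.1 310.3  12. ]] (485.01611328125, 309.9091796875, 24.32801628112793, 25.0612850189209, 59.334712982177734)
top orange [390 250  19  19 194] [401. 258.] zmax [ 97.1 166.6 171. ] top [ 411.2 -151.    29.4  283.8   25.6]
top orange [430 263  14  11  84] [438. 268.] zmax [ 55.6 100.2 104. ] top [ 460.  -361.1   14.1   18.9   74.1]
top orange [396 300  36  23 449] [416. 313.] zmax [111.6 202.4 206.5] top [ 361.5 -169.6   38.8  282.2    2.2]
```

View pics/c1.png

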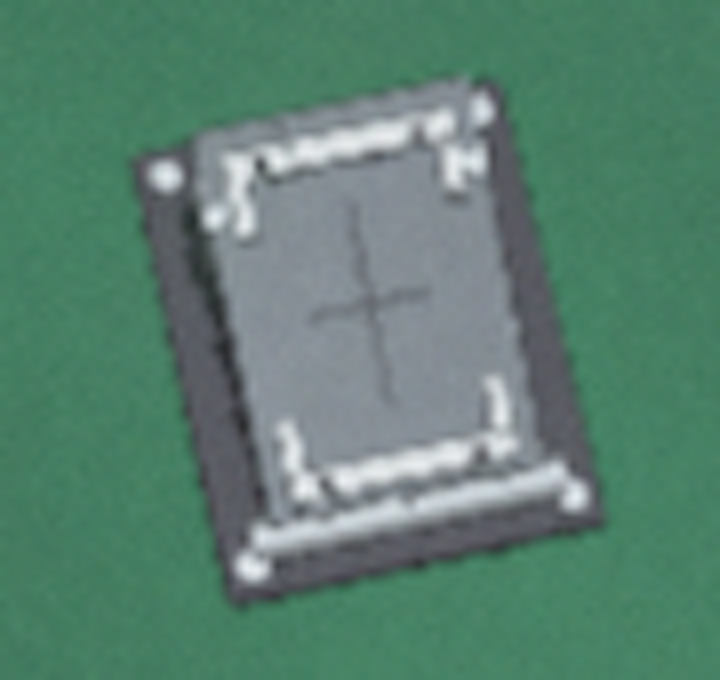

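View pics/c2.png

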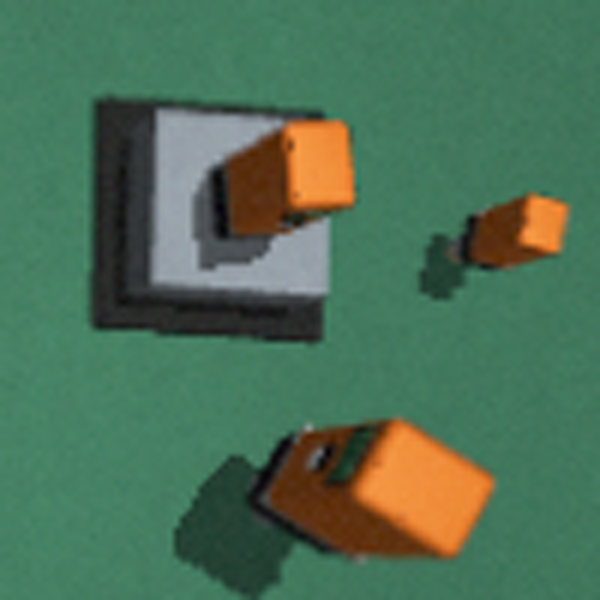

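View pics/c3.png

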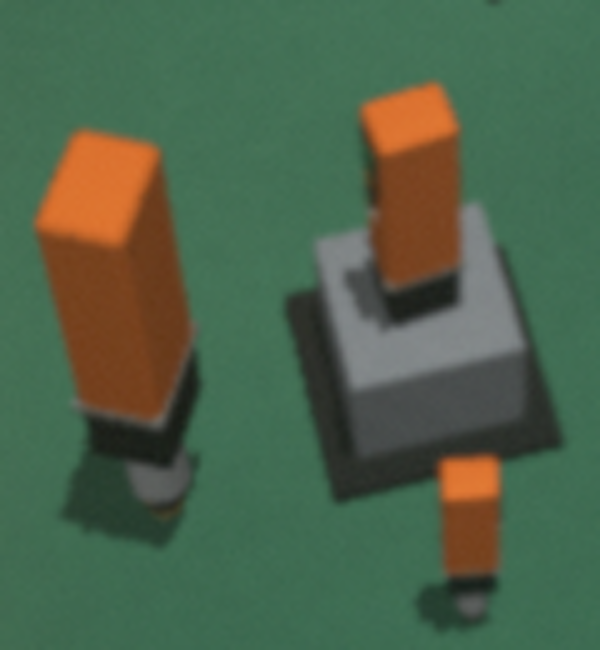

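View pics/c4.png

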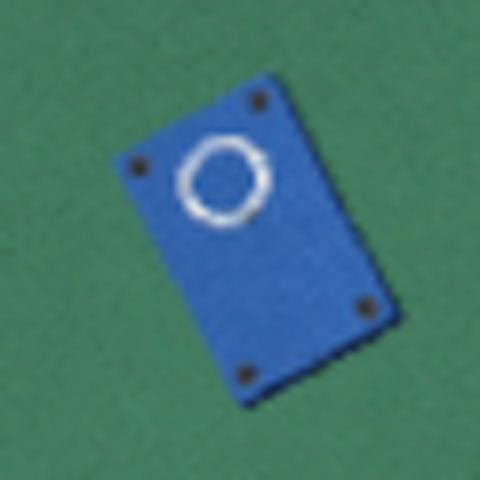

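View pics/c5.png

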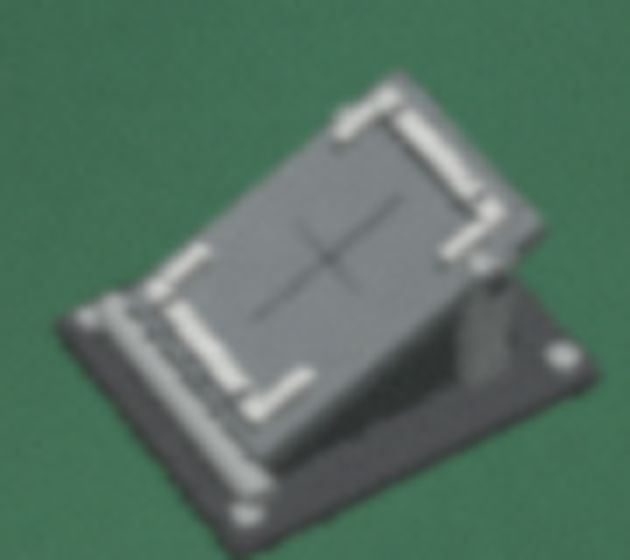

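Run:
```python
from h import *
s=r.read_state();R=Ro.from_quat(np.roll(s["orientation"],-1)).as_matrix();print("tool axes cols\n",R.round(3))
T=dict(np.load("top0.npz"));S=dict(np.load("side0.npz"))
for c,ctr,l in((T,(286.3,202.9),[(352,200,240,165,8),(392,405,240,165,8)]),(S,(282.1,216.7),[(255,320,235,180,7),(403,198,235,180,7)])):
    print("cross on z47",onz(c,[ctr],47).round(1), "depth",cloud(c)[int(ctr[1]),int(ctr[0])].round(1))
    for yaw in (10,12,14,16):
        n=Ro.from_euler("ZY",[yaw,-25],degrees=True).as_matrix()
        p=onz(c,[ctr],47)[0]; q=onplane(c,[(a/k+u,b/k+v) for a,b,u,v,k in l],p,n[:,2]); d=q[0]-q[1]; d*=np.sign(d[0])
        print(yaw,np.degrees(np.arctan2(d[1],d[0])).round(1),np.linalg.norm(d).round(1))
    # plane fit
    P=cloud(c); c0=onz(c,[ctr],47)[0]; Q=P.reshape(-1,3); Q=Q[np.linalg.norm(Q-c0,axis=1)<24]
    m=Q.mean(0); n=np.linalg.svd(Q-m)[2][2]; n*=np.sign(n[2]); print("n",n.round(3),"tilt",np.degrees(np.arccos(n[2])).round(1),"yaw",np.degrees(np.arctan2(-n[1],-n[0])).round(1),"z at c0",(m[2]-((c0-m)[:2]@n[:2])/n[2]).round(1))
    # stand base yaw: non-green around
    H=hsv(c); m=~((H[...,0]>60)&(H[...,0]<95)&(H[...,1]>80))
    for mm,st,ce in comps(m,100):
        if mm[int(ctr[1]),int(ctr[0])]:
            cn=cv2.findContours(mm.astype(np.uint8),cv2.RETR_EXTERNAL,cv2.CHAIN_APPROX_NONE)[0][0].reshape(-1,2); print("base",st,np.round(rect(onz(c,cn,8)),1))
    # rest: top face
    g=P.copy(); z=P[...,2]; x=P[...,0];y=P[...,1]
    k=(abs(z-58)<4)&(abs(x-425)<80)&(abs(y+175)<80); print("rest top",np.round(rect(P[k]),1),k.sum())
    k=(abs(z-168)<5)&(abs(x-420)<60)&(abs(y+165)<50)&(H[...,0]<20); print("gauge top",np.round(rect(P[k]),1),k.sum(),P[k].mean(0))
```

```text
tool axes cols
 [[-0.951 -0.     0.31 ]
 [-0.31   0.001 -0.951]
 [ 0.    -1.    -0.001]]
cross on z47 [[588.9 -40.6  47. ]] depth [591.6 -39.9  43.8]
10 15.7 58.9
12 15.7 58.9
14 15.7 58.9
16 15.7 58.9
n [-0.399 -0.121  0.909] tilt 24.6 yaw 16.8 z at c0 45.4
base [ 256  174   60   67 2819] [590.6 -38.8 138.2 110.1  16.1]
rest top [ 468.  -245.5   18.6   61.6   89.2] 242
gauge top [0. 0. 0. 0. 0.] 0 [nan nan nan]
cross on z47 [[592.3 -39.8  47. ]] depth [592.1 -39.6  49. ]
10 15.6 58.6
12 15.5 58.6
14 15.5 58.6
16 15.5 58.6
n [-0.417 -0.124  0.9  ] tilt 25.8 yaw 16.6 z at c0 47.3
base [ 243  190   78   70 2982] [596.5 -21.7 160.8 147.7  16.5]
rest top [ 469.1 -246.    18.4   62.6   88.8] 133
gauge top [0. 0. 0. 0. 0.] 0 [nan nan nan]<stdin>:21: RuntimeWarning: Mean of empty slice.
  ret = um.true_divide(
```

```bash
cat >> h.py <<'E'
def pose():
    s=r.read_state(); return s, Ro.from_quat(np.roll(s["orientation"],-1)).as_matrix()
def Rt(zyaw,tilt=0,nyaw=None):
    # fingers down, tool z along azimuth zyaw (deg); tilt about tool z so that tool y = -(nest normal)
    z=np.array([np.cos(np.radians(zyaw)),np.sin(np.radians(zyaw)),0]); 
    y=np.array([0,0,-1.]); x=np.cross(y,z)
    return np.c_[x,y,z]@Ro.from_rotvec([0,0,tilt],degrees=True).as_matrix()
def delta(pos,Rtar):
    s,R=pose(); d=R.T@(np.array(pos)-s["ee_pos"])/1000; w=Ro.from_matrix(R.T@Rtar).as_rotvec(degrees=True)
    print("row:",d.round(4),w.round(1),"t",round(s["time"],2),"gap",s["finger_gap"].round(1),"F",s["force"].round(1)); return d,w
E
python3 - <<'E'
from h import *
delta([430,-235,370],Rt(-74)); print(Rt(-74,25).round(2), Rt(-74,-25).round(2))
E
```

```text
Traceback (most recent call last):
  File "h.py", line 35, in delta
    print("row:",d.round(4),w.round(1),"t",round(s["time"],2),"gap",s["finger_gap"].round(1),"F",s["force"].round(1)); return d,w
                                                                    ^^^^^^^^^^^^^^^^^^^^^
AttributeError: 'float' object has no attribute 'round'
```

```bash
sed -i 's/s\["finger_gap"\].round(1)/round(float(s["finger_gap"]),1)/' h.py
python3 - <<'E'
from h import *
delta([430,-235,370],Rt(-74)); print(Rt(-74,25).round(2), Rt(-74,-25).round(2))
E
```

```text
row: [-0.3361 -0.139  -0.2682] [0.1 2.  0. ] t 0.15 gap 85.1 F [-0.8 -0.7 -0.6]
[[-0.87  0.41  0.28]
 [-0.25  0.12 -0.96]
 [-0.42 -0.91  0.  ]] [[-0.87 -0.41  0.28]
 [-0.25 -0.12 -0.96]
 [ 0.42 -0.91  0.  ]]
```

Call:
{"method": "send_rows", "body": {
  "series": "-0.04 -0.05 -0.03 0 0 0; -0.084 -0.08 -0.07 0 0 0; -0.126 -0.139 -0.1 0 0 0; -0.17 -0.139 -0.135 0 0 0; -0.21 -0.139 -0.17 0 1 0; -0.25 -0.139 -0.2 0 2 0; -0.295 -0.139 -0.235 0 2 0; -0.336 -0.139 -0.268 0 2 0",
  "gripper": 100
}}

```text
time: 1.15
ee_pos: [430.8, -233.5, 370.3]
orientation: [-0.099, 0.099, -0.7, 0.7]
force: [0.8, -0.8, -1.0]
finger_gap: 85.4
```

Run:
```python
from h import *
s,R=pose(); print(s["ee_pos"],s["joints"].round(2),s["qd"].round(2))
c=r.capture("wrist"); np.savez("w1.npz",**c); cv2.imwrite("pics/w1.png",c["image"])
```

```text
[ 430.75701875 -233.53072338  370.28306121] [ 0.59  0.14 -0.23  1.64  0.03  1.36 -0.94] [-0.57  0.05 -0.33 -0.05  0.06  0.01 -0.9 ]
```

View pics/w1.png

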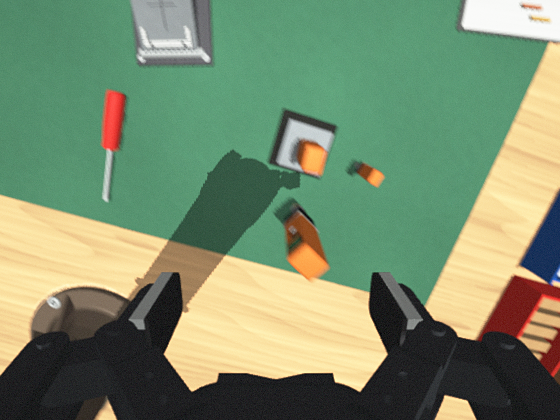

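Run:
```python
from h import *
delta([470,298,170],Rt(-56.2))
```

```text
row: [-0.1826  0.2023 -0.492 ] [  0.1 -17.2  -0.2] t 1.2 gap 85.7 F [3.7 6.8 0.1]
```

Call:
{"method": "send_rows", "body": {
  "series": "-0.023 0.01 -0.055 0 -2 0; -0.046 0.03 -0.11 0 -4 0; -0.069 0.05 -0.168 0 -6 0; -0.092 0.075 -0.225 0 -8 0; -0.115 0.1 -0.28 0 -10 0; -0.138 0.13 -0.337 0 -12 0; -0.16 0.16 -0.39 0 -15 0; -0.176 0.185 -0.445 0 -17 0"
}}

```text
time: 2.2
ee_pos: [476.2, 226.0, 191.3]
orientation: [-0.201, 0.201, -0.678, 0.678]
force: [0.9, 0.9, -0.6]
finger_gap: 85.6
```

Run:
```python
from h import *
s,R=pose(); print(s["ee_pos"]);delta([470,298,150],Rt(-56.2))
```

```text
[476.15083177 226.00677172 191.29832525]
row: [-0.0341  0.0413 -0.0637] [-0.  -0.8  0. ] t 2.2 gap 85.6 F [ 0.9  0.9 -0.6]
```

Call:
{"method": "send_rows", "body": {
  "series": "-0.005 0.015 -0.03 0 0 0; -0.005 0.025 -0.03 0 0 0; -0.005 0.035 -0.03 0 0 0; -0.005 0.035 -0.03 0 0 0; -0.005 0.035 -0.03 0 0 0; -0.005 0.035 -0.03 0 0 0; -0.005 0.035 -0.03 0 0 0; -0.005 0.035 -0.03 0 0 0"
}}

```text
time: 3.2
ee_pos: [463.8, 252.8, 157.7]
orientation: [-0.201, 0.201, -0.678, 0.678]
force: [0.3, -0.1, 0.8]
finger_gap: 86.0
```

Run:
```python
from h import *
s,R=pose(); print(s["ee_pos"]);delta([470,298,150],Rt(-56.2))
c=r.capture("wrist"); np.savez("w2.npz",**c); cv2.imwrite("pics/w2.png",c["image"])
H=hsv(c); P=cloud(c)
bl=(H[...,0]>100)&(H[...,0]<130)&(H[...,1]>120)&(H[...,2]>50)
for m,st,ce in comps(bl,300):
    cn=cv2.findContours(m.astype(np.uint8),cv2.RETR_EXTERNAL,cv2.CHAIN_APPROX_NONE)[0][0].reshape(-1,2)
    print("blue",st,ce,np.round(rect(onz(c,cn,12)),1),"z",np.median(P[m][:,2]))
    hull=cv2.fillConvexPoly(np.zeros(m.shape,np.uint8),cv2.convexHull(cn),1)>0
    w=hull&(H[...,1]<110)&(H[...,2]>120)
    for cw in comps(w,30): print("  ring",cw[1],onz(c,[cw[2]],12).round(1))
```

```text
[463.78016984 252.84155335 157.66150105]
row: [-0.0298  0.0077 -0.0345] [-0.  -0.8 -0. ] t 3.2 gap 86.0 F [ 0.3 -0.1  0.8]
blue [ 203  118   61   90 4218] [234.48696064 165.07799905] [470.9 300.3  79.8  50.3  33.7] z 12.073883550091097
  ring [219 130  29  29 320] [[485.8 310.4  12. ]]
blue [223 134  21  21 350] [232.93142857 143.91142857] [485.5 310.3  17.2  17.6  32.8] z 12.587678782483948
```

View pics/w2.png

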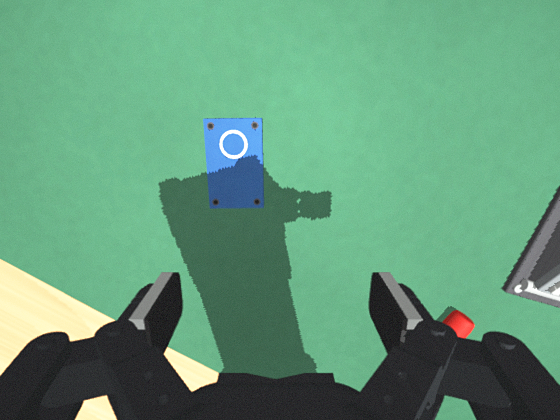

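Run:
```python
from h import *
delta([470.9,300.3,50],Rt(-56.3));delta([470.9,300.3,0],Rt(-56.3))
```

```text
row: [-0.0318  0.1076 -0.0359] [-0.  -0.7 -0. ] t 3.25 gap 85.5 F [-0.1  0.6 -0.1]
row: [-0.0318  0.1576 -0.0359] [-0.  -0.7 -0. ] t 3.25 gap 85.5 F [-0.1  0.6 -0.1]
```

Call:
{"method": "send_rows", "body": {
  "series": "-0.02 0.02 -0.02 0 -0.7 0; -0.032 0.05 -0.036 0 -0.7 0; -0.032 0.09 -0.036 0 -0.7 0; -0.032 0.12 -0.036 0 -0.7 0; -0.032 0.14 -0.036 0 -0.7 0; -0.032 0.15 -0.036 0 -0.7 0; -0.032 0.15 -0.036 0 -0.7 0; -0.032 0.15 -0.036 0 -0.7 0"
}}

```text
time: 4.25
ee_pos: [471.4, 300.9, 8.3]
orientation: [0.206, -0.205, 0.677, -0.677]
force: [-0.1, 0.0, 0.1]
finger_gap: 85.1
```

Run:
```python
from h import *
delta([470.9,300.3,0],Rt(-56.3))
c=r.capture("wrist"); np.savez("w3.npz",**c); cv2.imwrite("pics/w3.png",c["image"])
```

```text
row: [0.0008 0.0083 0.0002] [ 0.   0.  -0.1] t 4.25 gap 85.1 F [-0.1  0.   0.1]
```

View pics/w3.png

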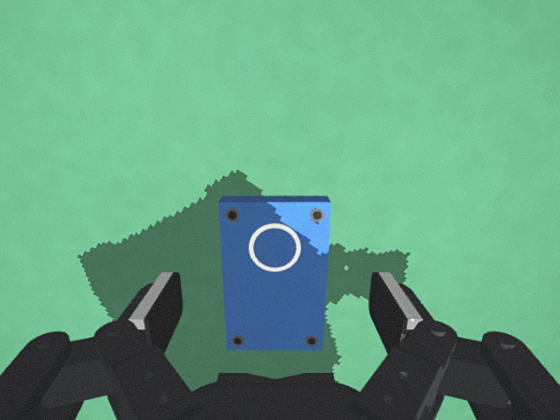

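Call:
{"method": "send_rows", "body": {
  "series": "0 0.006 0 0 0 0; 0 0.009 0 0 0 0; 0 0.009 0 0 0 0; 0 0.009 0 0 0 0; 0 0.009 0 0 0 0; 0 0.009 0 0 0 0; 0 0.009 0 0 0 0; 0 0.009 0 0 0 0",
  "gripper": 40,
  "force": 25
}}

```text
time: 5.3
ee_pos: [470.9, 300.5, -1.5]
orientation: [-0.205, 0.205, -0.677, 0.677]
force: [0.5, -0.6, -0.7]
finger_gap: 49.4
```

Run:
```python
from h import *
delta([470.9,300.3,0],Rt(-56.3))
c=r.capture("wrist"); np.savez("w4.npz",**c); cv2.imwrite("pics/w4.png",c["image"])
c=r.capture("side"); crop(c,150,100,290,200,5,"pics/s4.png")
```

```text
row: [ 0.0001 -0.0015  0.0002] [0. 0. 0.] t 5.3 gap 49.4 F [ 0.5 -0.6 -0.7]
```

View pics/w4.png

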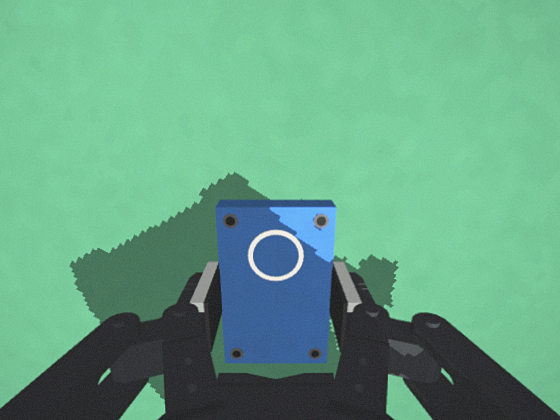

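View pics/s4.png

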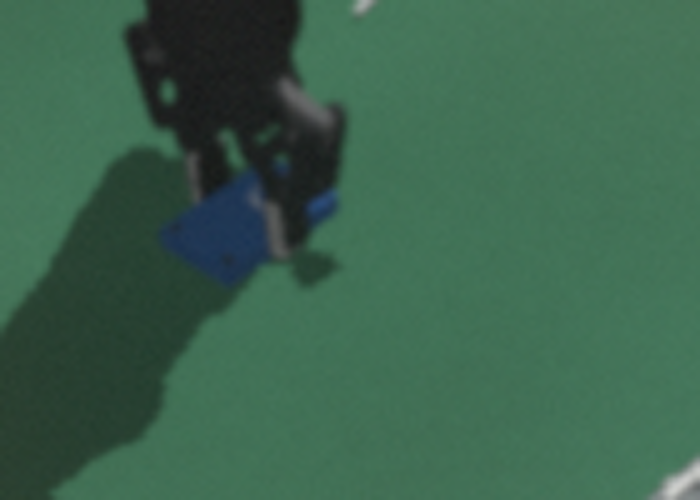

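Run:
```python
from h import *
delta([465,-5,200],Rt(-74.2))
```

```text
row: [ 0.1746 -0.2015  0.2508] [-0.  17.9  0. ] t 5.4 gap 49.2 F [ 0.1 -0.3 -1. ]
```

Call:
{"method": "send_rows", "body": {
  "series": "0 -0.03 0 0 0 0; 0 -0.08 0 0 0 0; 0.02 -0.13 0.03 0 2 0; 0.05 -0.17 0.075 0 5 0; 0.085 -0.2 0.12 0 9 0; 0.12 -0.2 0.17 0 13 0; 0.15 -0.2 0.215 0 16 0; 0.175 -0.2 0.251 0 18 0"
}}

```text
time: 6.4
ee_pos: [464.4, -8.3, 198.8]
orientation: [-0.096, 0.095, -0.7, 0.701]
force: [1.6, 0.3, -1.3]
finger_gap: 49.8
```

Run:
```python
from h import *
s,R=pose();print(s["ee_pos"]);delta([465,-5,200],Rt(-74.2))
c=r.capture("wrist"); np.savez("w5.npz",**c); cv2.imwrite("pics/w5.png",c["image"]);
```

```text
[464.38925865  -8.25657662 198.78719339]
row: [-0.0015 -0.0012 -0.003 ] [-0.1 -0.3 -0. ] t 6.4 gap 49.8 F [ 1.6  0.3 -1.3]
```

View pics/w5.png

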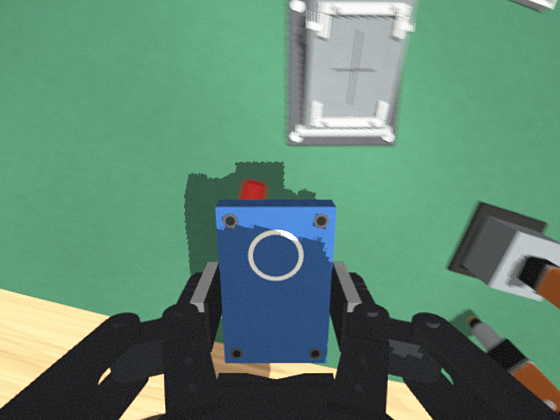

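Run:
```python
from h import *
for i in range(4): c=r.capture("wrist")
s,R=pose();print(s["ee_pos"],s["time"],s["qd"].round(3))
np.savez("w5.npz",**c); crop(c,270,0,430,160,5,"pics/w5b.png")
```

```text
[464.73693107  -4.82948558 198.58092972] 6.65 [-0.019  0.004 -0.013 -0.     0.    -0.001 -0.001]
```

View pics/w5b.png

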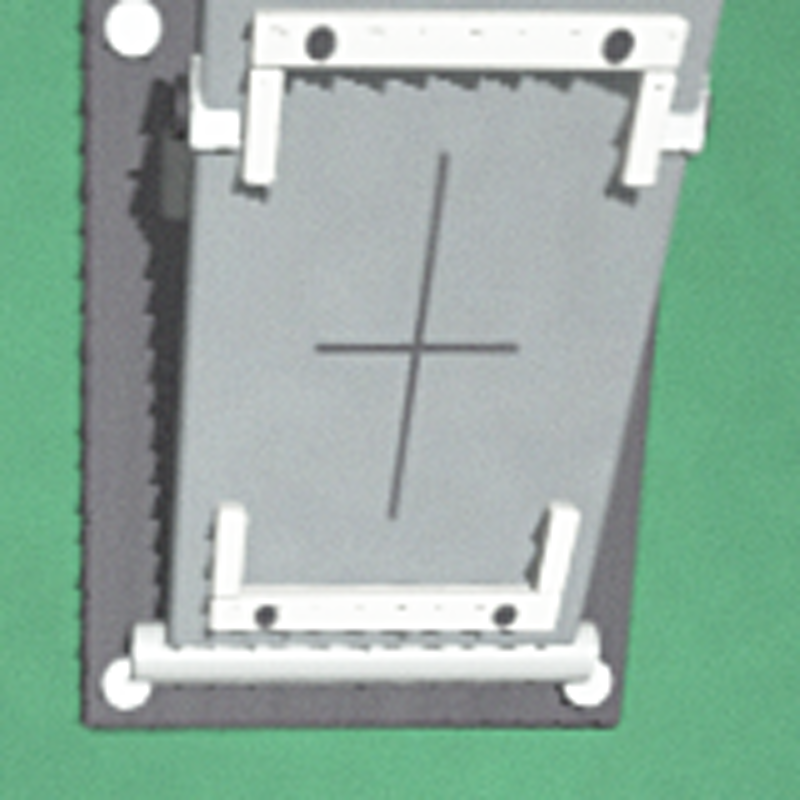

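```bash
cat >> h.py <<'E'
def az(d): return np.degrees(np.arctan2(d[1],d[0])).round(2)
E
python3 - <<'E'
from h import *
c=dict(np.load("w5.npz")); f=lambda a,b:((a+.5)/5-.5+270,(b+.5)/5-.5)
uv=[f(418,348),f(444,153),f(392,518),f(316,348),f(518,348)]
p=onz(c,uv[:1],47)[0]; print("cross",p)
n=Ro.from_euler("ZY",[16,-25],degrees=True).as_matrix()[:,2]
q=onplane(c,uv,p,n); d=q[1]-q[2]; e=q[3]-q[4]; print("x az",az(d),np.linalg.norm(d).round(1),"mid",(q[1]+q[2])/2,"y az",az(e)-90,np.linalg.norm(e).round(1),e.round(1))
P=cloud(c); Q=P.reshape(-1,3); Q=Q[np.linalg.norm(Q-p,axis=1)<24]; m=Q.mean(0); nn=np.linalg.svd(Q-m)[2][2]; nn*=np.sign(nn[2]); print("n",nn,"tilt",np.degrees(np.arccos(nn[2])),"yaw",az(-nn),"z at",(m[2]-((p-m)[:2]@nn[:2])/nn[2]))
# three-view triangulation
T=dict(np.load("top0.npz"));S=dict(np.load("side0.npz"))
A=np.zeros((3,3));b=np.zeros(3)
for cc,u in((T,(286.3,202.9)),(S,(282.1,216.7)),(c,uv[0])):
    o,D=rays(cc,[u]);D=D[0]/np.linalg.norm(D[0]);M=np.eye(3)-np.outer(D,D);A+=M;b+=M@o
print("tri",np.linalg.solve(A,b))
# ring in hand
H=hsv(c); w=(H[...,1]<60)&(H[...,2]>150)
E
```

```text
cross [589.46386832 -39.50737416  47.        ]
x az 16.06 59.9 mid [589.40414685 -39.24108647  47.00745666] y az 16.040000000000006 34.1 [-9.4 32.8 -0. ]
n [-0.40741539 -0.1149189   0.90598363] tilt 25.04391047136761 yaw 15.75 z at 47.2405531437022
tri [590.21454596 -40.12969635  46.9114177 ]
```

```bash
cat >> h.py <<'E'
NO=np.array([589.6,-39.5,47.]); NR=Ro.from_euler("ZY",[16,-25],degrees=True).as_matrix()
RN=Rt(-74,25)
E
python3 - <<'E'
from h import *
print(NR.round(3),RN.round(3))
delta(NO+NR@[0,0,50],RN)
E
```

```text
[[ 0.871 -0.276 -0.406]
 [ 0.25   0.961 -0.116]
 [ 0.423 -0.     0.906]] [[-0.871  0.406  0.276]
 [-0.25   0.116 -0.961]
 [-0.423 -0.906  0.   ]]
row: [-0.0896  0.1063  0.0674] [-0.  -0.2 25. ] t 6.65 gap 49.1 F [0.  0.5 0.1]
```

Call:
{"method": "send_rows", "body": {
  "series": "-0.02 0 0.015 0 0 4; -0.045 0.01 0.035 0 0 10; -0.07 0.03 0.055 0 0 16; -0.09 0.055 0.067 0 0 21; -0.09 0.08 0.067 0 -0.2 25; -0.09 0.1 0.067 0 -0.2 25; -0.09 0.106 0.067 0 -0.2 25; -0.09 0.106 0.067 0 -0.2 25"
}}

```text
time: 7.65
ee_pos: [570.0, -44.2, 92.7]
orientation: [0.248, 0.055, 0.705, -0.662]
force: [0.3, 0.7, 0.4]
finger_gap: 49.7
```

Run:
```python
from h import *
c=r.capture("wrist");c=r.capture("wrist"); cv2.imwrite("pics/w6.png",c["image"]);np.savez("w6.npz",**c)
delta(NO+NR@[0,0,50],RN);delta(NO+NR@[0,0,-0.5],RN)
```

```text
row: [0.0016 0.0005 0.0003] [-0.1  0.  -0.1] t 7.75 gap 49.2 F [ 0.1  0.  -0.3]
row: [0.0017 0.051  0.0002] [-0.1  0.  -0.1] t 7.75 gap 49.2 F [ 0.1  0.  -0.3]
```

View pics/w6.png

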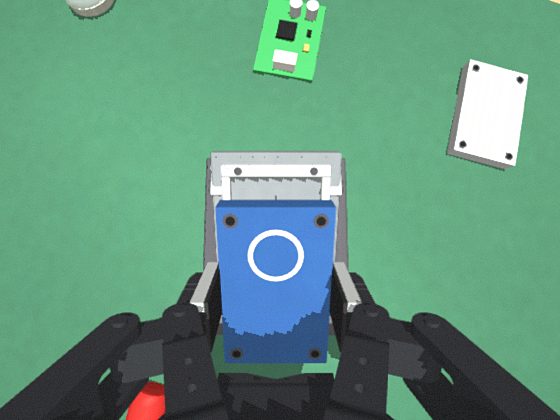

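Run:
```python
from h import *
c=dict(np.load("w6.npz")); s,R=pose(); H=hsv(c)
m=np.zeros((420,560),bool); m[215:300,235:315]=True
w=m&(H[...,1]<110)&(H[...,2]>130)
k=max(comps(w,30),key=lambda q:q[1][4]); cn=cv2.findContours(k[0].astype(np.uint8),cv2.RETR_EXTERNAL,cv2.CHAIN_APPROX_NONE)[0][0]
ce=cv2.fitEllipse(cn)[0]
p=onplane(c,[ce],s["ee_pos"]-R[:,1]*13.5,R[:,1])[0]; print(ce,"ring in nest frame",NR.T@(p-NO),"tcp",NR.T@(s["ee_pos"]-NO))
bl=(H[...,0]>100)&(H[...,0]<130)&(H[...,1]>120)&(H[...,2]>50);k=max(comps(bl,300),key=lambda q:q[1][4])
P=cloud(c)[k[0]]; L=(P-NO)@NR; print(np.median(L,0),np.percentile(L,[1,99],axis=0))
```

```text
(275.18377685546875, 255.01609802246094) ring in nest frame [19.4524174   0.33902123 64.03460494] tcp [ 1.64238809  0.26603825 50.50962614]
[ 2.88070417  0.42490242 63.95513238] [[-37.58071162 -24.14046771  55.71634675]
 [ 41.64673299  24.78275446  65.405822  ]]
```

Call:
{"method": "send_rows", "body": {
  "series": "0.0015 0.012 0 0 0 0; 0.0017 0.025 0 0 0 0; 0.0017 0.036 0 0 0 0; 0.0017 0.044 0 0 0 0; 0.0017 0.048 0 0 0 0; 0.0017 0.05 0 0 0 0; 0.0017 0.051 0 0 0 0; 0.0017 0.0515 0 0 0 0"
}}

```text
time: 8.75
ee_pos: [589.1, -40.0, 45.2]
orientation: [0.247, 0.056, 0.705, -0.663]
force: [0.3, -0.7, 0.7]
finger_gap: 49.6
```

Run:
```python
from h import *
c=r.capture("wrist"); cv2.imwrite("pics/w7.png",c["image"]);np.savez("w7.npz",**c)
s,R=pose();print(NR.T@(s["ee_pos"]-NO));delta(NO+NR@[0,0,-1.5],RN)
c=r.capture("side"); crop(c,220,170,340,260,6,"pics/s7.png")
```

```text
[-1.29755068 -0.33743391 -1.36493112]
row: [-0.0013  0.0001 -0.0003] [-0.1 -0.  -0. ] t 8.8 gap 48.9 F [-0.6 -0.4 -0.8]
```

View pics/w7.png

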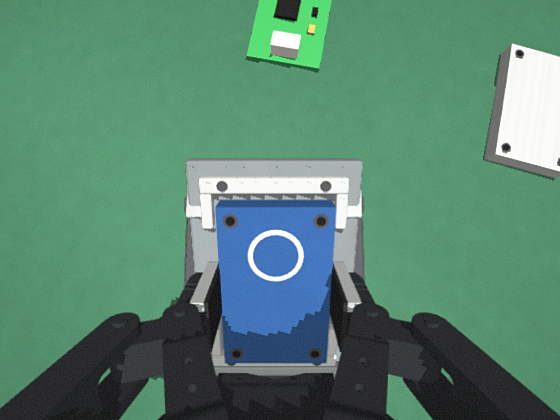

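View pics/s7.png

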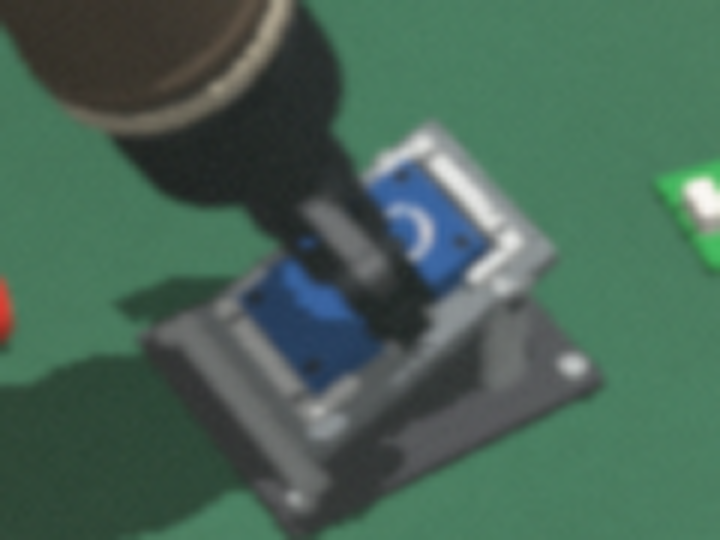

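Call:
{"method": "send_rows", "body": {
  "series": "-0.001 0 0 0 0 0; -0.0013 0 0 0 0 0; -0.0013 0 0 0 0 0; -0.0013 0.0005 0 0 0 0; -0.0013 0.0005 0 0 0 0; -0.0013 0.0005 0 0 0 0; -0.0013 0.0005 0 0 0 0; -0.0013 0.0005 0 0 0 0"
}}

```text
time: 9.85
ee_pos: [590.3, -39.7, 45.5]
orientation: [0.247, 0.056, 0.704, -0.663]
force: [-3.3, -1.8, 6.9]
finger_gap: 49.2
```

Run:
```python
from h import *
for i in range(3):
    s,R=pose();print(NR.T@(s["ee_pos"]-NO),s["force"])
    c=r.capture("wrist")
cv2.imwrite("pics/w8.png",c["image"]);np.savez("w8.npz",**c)
crop(c,180,150,370,380,3,"pics/w8.png")
```

```text
[-0.10513676 -0.39744598 -1.59787966] [-3.31065288 -1.83052774  6.86169072]
[-0.11160636 -0.37704674 -1.59587175] [-4.07638406 -0.53935151  5.50290818]
[-0.10539484 -0.39133468 -1.58971598] [-3.88946581 -1.93571977  6.13771387]
```

View pics/w8.png

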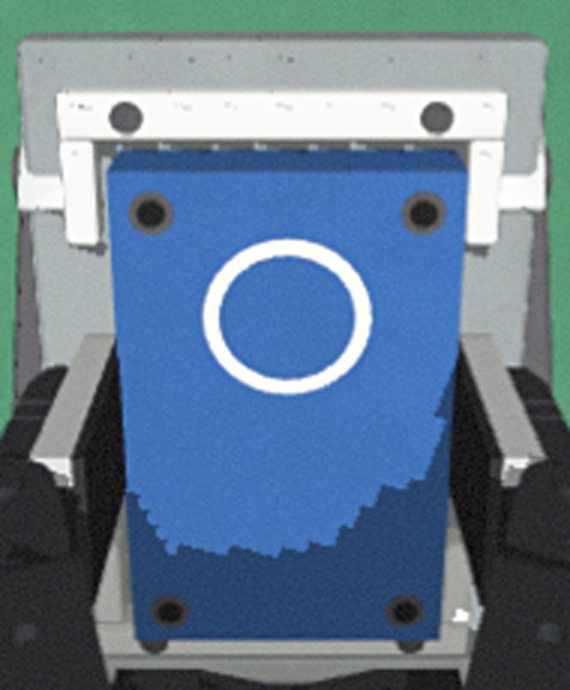

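Call:
{"method": "send_rows", "body": {
  "series": "0 0 0 0 0 0; 0 0 0 0 0 0; 0 0 0 0 0 0; 0 0 0 0 0 0; 0 -0.01 0 0 0 0; 0 -0.03 0 0 0 0; 0 -0.06 0 0 0 0; 0 -0.09 0 0 0 0",
  "gripper": 90
}}

```text
time: 11.0
ee_pos: [553.2, -50.0, 127.4]
orientation: [0.247, 0.056, 0.705, -0.663]
force: [0.3, 0.2, 0.3]
finger_gap: 76.7
```

Run:
```python
from h import *
c=r.capture("wrist");c=r.capture("wrist");c=r.capture("wrist")
cv2.imwrite("pics/w9.png",c["image"]);np.savez("w9.npz",**c)
s,R=pose();print(s["ee_pos"],s["force"],s["finger_gap"],NR.T@(s["ee_pos"]-NO))
H=hsv(c)
bl=(H[...,0]>100)&(H[...,0]<130)&(H[...,1]>120)&(H[...,2]>50)
top=NO+NR@[0,0,12]
for m,st,ce in comps(bl,300):
    cn=cv2.findContours(m.astype(np.uint8),cv2.RETR_EXTERNAL,cv2.CHAIN_APPROX_NONE)[0][0].reshape(-1,2)
    L=(onplane(c,cn,top,NR[:,2])-NO)@NR; print(st,np.round(rect(L),2))
    P=(cloud(c)[cv2.erode(m.astype(np.uint8),np.ones((7,7)))>0]-NO)@NR; A=np.c_[P[:,:2],np.ones(len(P))]; print("plane",np.linalg.lstsq(A,P[:,2],rcond=None)[0])
w=(H[...,1]<110)&(H[...,2]>130); w[:, :200]=0;w[:,350:]=0
for k in comps(w,60):
    cn=cv2.findContours(k[0].astype(np.uint8),cv2.RETR_EXTERNAL,cv2.CHAIN_APPROX_NONE)[0][0]
    if len(cn)>5: e=cv2.fitEllipse(cn); L=(onplane(c,[e[0]],top,NR[:,2])-NO)@NR; print(k[1],e,L.round(2))
```

```text
[554.03038175 -51.05592018 127.66312116] [ 0.09646119 -0.65677952 -0.05543743] 76.7614820996323 [ 0.21468282 -1.30394791 88.90179852]
[ 238  168   72  108 6155] [ 0.17 -0.81 49.63 81.32 89.91]
plane [ 2.09412837e-01 -4.67947772e-03  1.38646888e+01]
[261 189  26  26 534] [17.   -0.7  17.62 18.21 89.78]
plane [  2.6538188   -0.04079715 -33.43481841]
[  200     0   150   386 33052] ((276.70465087890625, 157.14108276367188), (153.31317138671875, 447.7841491699219), 177.13656616210938) [[48.14 -2.99 12.  ]]
[270  56  23  20 362] ((280.6713562011719, 65.35037231445312), (19.01578140258789, 23.527238845825195), 107.37049865722656) [[105.56  -5.57  12.  ]]
[256 184  36  35 431] ((273.6344299316406, 201.1021270751953), (33.810916900634766, 34.83006286621094), 85.87796020507812) [[17.4  -0.79 12.  ]]
[230 303  49   7 186] ((255.0759735107422, 305.6864929199219), (4.675909042358398, 51.49951171875), 89.81526947021484) [[-67.38  14.1   12.  ]]
[200 345   9  22 129] ((203.0871124267578, 354.4266052246094), (8.066429138183594, 20.930652618408203), 4.599612236022949) [[-114.37   58.43   12.  ]]
```

View pics/w9.png

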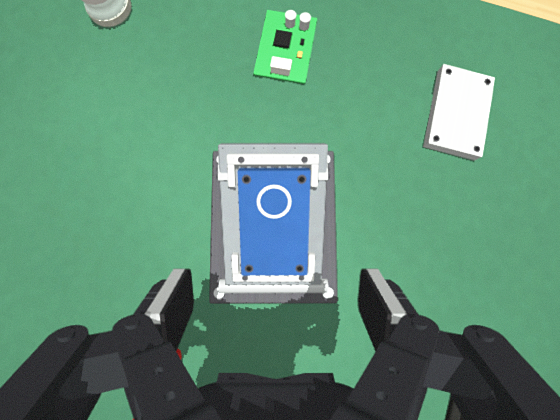

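Run:
```python
from h import *
for n in("w9",):
    c=dict(np.load(n+".npz")); 
    c2=r.capture("wrist"); c3=r.capture("side"); c4=r.capture("top")
    for cc in (c,c2,c3,c4):
        L=((cloud(cc)-NO)@NR).reshape(-1,3)
        k=(abs(L[:,1])<20)&(abs(L[:,0])<38)&(abs(L[:,2])<40); Q=L[k]
        print(len(Q),[ (round(np.median(Q[(Q[:,0]>a)&(Q[:,0]<=a+8)][:,2]),1)) for a in range(-36,36,8)], [ (round(np.median(Q[(Q[:,1]>a)&(Q[:,1]<=a+8)][:,2]),1)) for a in range(-20,20,8)])
```

```text
5545 [np.float64(12.1), np.float64(12.1), np.float64(12.1), np.float64(12.1), np.float64(12.0), np.float64(12.2), np.float64(12.3), np.float64(12.3), np.float64(12.3)] [np.float64(12.1), np.float64(12.2), np.float64(12.2), np.float64(12.1), np.float64(12.1)]
5597 [np.float64(12.1), np.float64(12.0), np.float64(12.0), np.float64(12.1), np.float64(12.1), np.float64(12.2), np.float64(12.3), np.float64(12.3), np.float64(12.3)] [np.float64(12.2), np.float64(12.2), np.float64(12.2), np.float64(12.1), np.float64(12.1)]
524 [np.float64(11.3), np.float64(11.1), np.float64(11.5), np.float64(11.6), np.float64(11.0), np.float64(11.3), np.float64(11.5), np.float64(11.3), np.float64(11.6)] [np.float64(11.3), np.float64(11.7), np.float64(11.5), np.float64(11.2), np.float64(11.2)]
421 [np.float64(nan), np.float64(nan), np.float64(11.3), np.float64(10.7), np.float64(11.0), np.float64(11.2), np.float64(11.4), np.float64(11.3), np.float64(10.9)] [np.float64(10.9), np.float64(11.4), np.float64(11.4), np.float64(11.0), np.float64(10.9)]
  return _methods._mean(a, axis=axis, dtype=dtype,
  ret = ret.dtype.type(ret / rcount)
```

Run:
```python
from h import *
for n in("top0","side0","w1"):
    c=dict(np.load(n+".npz")); P=cloud(c); H=hsv(c); near=(abs(P[...,0]-445)<80)&(abs(P[...,1]+265)<70)
    k=near&(abs(P[...,2]-58)<4); kk=max(comps(k,20),key=lambda q:q[1][4])[0]; print(n,"rest top",np.round(rect(P[kk]),1),kk.sum())
    k=near&(H[...,0]<20)&(H[...,1]>150)&(P[...,2]>162)&(P[...,2]<176); 
    kk=max(comps(k,10),key=lambda q:q[1][4])[0];print("  gauge top",np.round(rect(P[kk]),1),kk.sum(),P[kk].mean(0).round(1))
delta([400,-215,320],Rt(-85))
```

```text
top0 rest top [ 467.7 -267.9   63.4   62.6   89.8] 515
  gauge top [ 467.3 -267.4   27.3   21.9    3.9] 166 [ 466.8 -267.   167. ]
side0 rest top [ 468.6 -269.    64.2   62.6   88.8] 770
  gauge top [ 468.1 -270.4   26.8   24.2    2.1] 211 [ 467.5 -270.4  167.3]
w1 rest top [ 466.5 -269.    62.5   62.3   89.1] 1214
  gauge top [ 468.2 -266.9   24.4   18.9    4.8] 381 [ 468.5 -266.1  167.8]
row: [ 0.0932 -0.2572  0.1165] [  2.3  10.8 -24.9] t 11.3 gap 76.7 F [-0.4  0.5 -0.3]
```

Run:
```python
from h import *
for n in("top0","side0","w1"):
    c=dict(np.load(n+".npz")); P=cloud(c); H=hsv(c); near=(abs(P[...,0]-370)<80)&(abs(P[...,1]+275)<70)
    k=near&(H[...,0]<20)&(H[...,1]>150)&(P[...,2]>195)&(P[...,2]<215);kk=max(comps(k,10),key=lambda q:q[1][4])[0];print("  large top",np.round(rect(P[kk]),1),kk.sum(),P[kk].mean(0).round(1))
delta([425,-258,300],Rt(-86.5))
```

```text
large top [ 365.8 -289.9   36.2   29.9   57.7] 332 [ 365.8 -288.9  203.2]
  large top [ 366.8 -291.9   37.8   29.6   62.4] 471 [ 367.  -294.2  203.5]
  large top [ 367.7 -288.3   32.8   29.9   60.2] 835 [ 369.9 -287.4  203.6]
row: [ 0.0905 -0.2339  0.1647] [  2.7  12.2 -24.9] t 11.3 gap 76.7 F [-0.4  0.5 -0.3]
```

Call:
{"method": "send_rows", "body": {
  "series": "0 -0.04 0 0 0 0; 0.005 -0.09 0.01 0 0 -3; 0.02 -0.14 0.04 0.5 2 -8; 0.04 -0.185 0.08 1 5 -13; 0.065 -0.22 0.12 2 8 -19; 0.08 -0.234 0.15 2.7 12 -25; 0.0905 -0.234 0.165 2.7 12 -25; 0.0905 -0.234 0.165 2.7 12 -25"
}}

```text
time: 12.3
ee_pos: [424.6, -258.1, 299.0]
orientation: [0.023, -0.024, 0.707, -0.707]
force: [0.1, 1.0, -0.4]
finger_gap: 77.1
```

```bash
cat > g.py <<'E'
from h import *
import sys
def look(name,zs):
    for i in range(2): c=r.capture("wrist")
    s,R=pose();print(s["ee_pos"],s["qd"].round(2).tolist())
    np.savez(name+".npz",**c); cv2.imwrite(f"pics/{name}.png",c["image"]); return c
E
python3 - <<'E'
from g import *
c=look("w10",0)
P=cloud(c); H=hsv(c); near=(abs(P[...,0]-467)<45)&(abs(P[...,1]+268)<45)
k=near&(abs(P[...,2]-58)<4); kk=max(comps(k,20),key=lambda q:q[1][4])[0]; print("rest top",np.round(rect(P[kk]),1),kk.sum(),np.median(P[kk][:,2]))
k=near&(H[...,0]<20)&(H[...,1]>150)&(P[...,2]>162)&(P[...,2]<176)
kk=max(comps(k,10),key=lambda q:q[1][4])[0]
cn=cv2.findContours(kk.astype(np.uint8),cv2.RETR_EXTERNAL,cv2.CHAIN_APPROX_NONE)[0][0].reshape(-1,2)
print("  gauge top",np.round(rect(P[kk]),1),np.round(rect(onz(c,cn,168)),1),kk.sum(),np.median(P[kk],0).round(1))
E
```

```text
[ 424.81347818 -256.71030652  299.9719701 ] [-0.0, -0.01, -0.01, -0.01, 0.0, 0.01, -0.01]
rest top [ 466.5 -268.8   62.4   62.4   89.1] 1914 58.14151599832732
  gauge top [ 466.9 -267.8   26.9   20.4    4.3] [ 467.1 -267.8   26.7   20.4    4. ] 799 [ 467.2 -267.8  167.9]
```

View pics/w10.png

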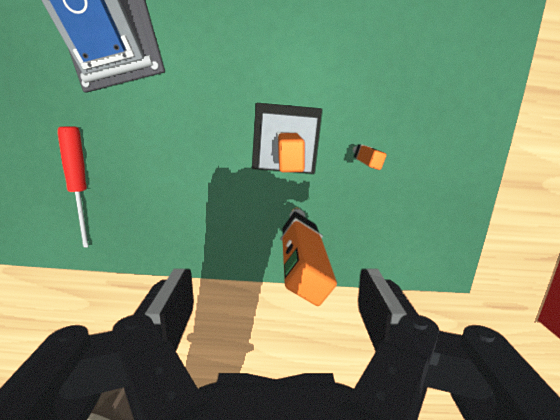

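Run:
```python
from h import *
delta([467.1,-267.8,200],Rt(-86));delta([467.1,-267.8,114],Rt(-86))
```

```text
row: [-0.0416  0.0999  0.0139] [-0.  -0.1  0.1] t 12.4 gap 76.7 F [ 0.1 -0.7  0.2]
row: [-0.0417  0.1859  0.0138] [-0.  -0.1  0.1] t 12.4 gap 76.7 F [ 0.1 -0.7  0.2]
```

Call:
{"method": "send_rows", "body": {
  "series": "-0.03 0.02 0.009 0 0 0; -0.042 0.04 0.014 0 0 0; -0.042 0.06 0.014 0 0 0; -0.042 0.075 0.014 0 0 0; -0.042 0.085 0.014 0 0 0; -0.042 0.085 0.014 0 0 0; -0.042 0.085 0.014 0 0 0; -0.042 0.085 0.014 0 0 0"
}}

```text
time: 13.4
ee_pos: [468.0, -269.7, 216.3]
orientation: [-0.023, 0.023, -0.706, 0.708]
force: [-0.6, -0.2, 0.8]
finger_gap: 76.7
```

Run:
```python
from g import *
c=look("w11",0); P=cloud(c); H=hsv(c); near=(abs(P[...,0]-467)<25)&(abs(P[...,1]+268)<25)
k=near&(H[...,0]<20)&(H[...,1]>150)&(P[...,2]>160)&(P[...,2]<176)
kk=max(comps(k,10),key=lambda q:q[1][4])[0]
cn=cv2.findContours(kk.astype(np.uint8),cv2.RETR_EXTERNAL,cv2.CHAIN_APPROX_NONE)[0][0].reshape(-1,2)
print("  gauge top",np.round(rect(P[kk]),1),np.round(rect(onz(c,cn,168)),1),kk.sum(),np.median(P[kk],0).round(1))
delta([467.1,-267.8,114],Rt(-86))
```

```text
[ 467.93036374 -269.67859677  216.12201307] [-0.0, 0.0, -0.0, 0.0, -0.0, -0.0, -0.0]
  gauge top [ 467.4 -268.1   28.2   21.5    5. ] [ 468.8 -267.9   29.2   21.2    4.4] 1428 [ 469.3 -268.   167.7]
row: [ 0.0006  0.1021 -0.0021] [-0.1 -0.3  0. ] t 13.5 gap 76.7 F [-0.5  0.6 -0.8]
```

View pics/w11.png

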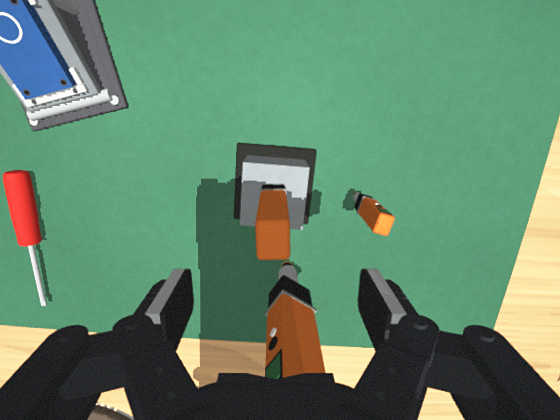

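Call:
{"method": "send_rows", "body": {
  "series": "0 0.02 -0.002 0 -0.3 0; 0 0.045 -0.002 0 -0.3 0; 0 0.07 -0.002 0 -0.3 0; 0 0.09 -0.002 0 -0.3 0; 0 0.1 -0.002 0 -0.3 0; 0 0.102 -0.002 0 -0.3 0; 0 0.102 -0.002 0 -0.3 0; 0 0.102 -0.002 0 -0.3 0"
}}

```text
time: 14.5
ee_pos: [467.9, -267.9, 114.4]
orientation: [-0.025, 0.025, -0.706, 0.707]
force: [-0.0, -1.1, 0.4]
finger_gap: 76.8
```

Run:
```python
from g import *
c=look("w12",0); delta([467.8,-267.8,114],Rt(-86))
c=r.capture("side");crop(c,180,230,330,360,5,"pics/s12.png")
```

```text
[ 467.75754374 -267.87064619  114.19336842] [0.0, 0.0, 0.0, 0.0, 0.0, -0.0, 0.0]
row: [-0.      0.0002 -0.0001] [-0.1  0.   0. ] t 14.6 gap 77.3 F [-0.3 -0.3 -1.5]
```

View pics/w12.png

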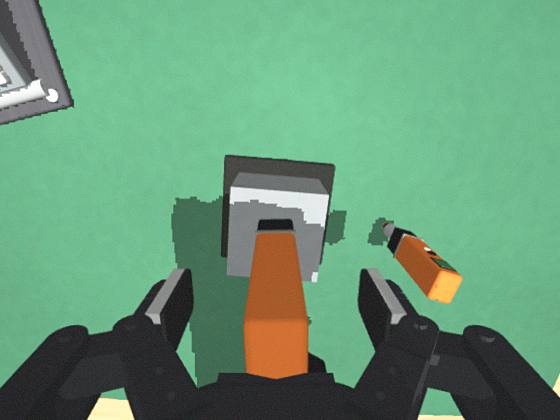

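View pics/s12.png

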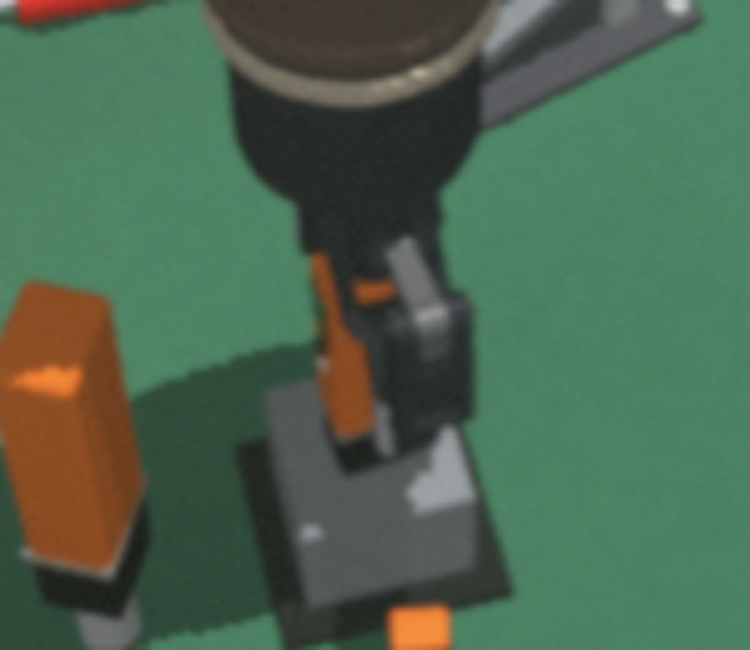

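Call:
{"method": "send_rows", "body": {
  "series": "0 0 0 0 0 0; 0 0 0 0 0 0; 0 0 0 0 0 0; 0 0 0 0 0 0; 0 0 0 0 0 0; 0 0 0 0 0 0; 0 0 0 0 0 0; 0 0 0 0 0 0",
  "gripper": 10,
  "force": 45
}}

```text
time: 15.65
ee_pos: [467.5, -267.8, 113.8]
orientation: [-0.024, 0.025, -0.706, 0.707]
force: [-1.2, -0.0, 2.3]
finger_gap: 21.5
```

Run:
```python
from g import *
c=look("w13",0); delta([467.8,-267.8,250],Rt(-86))
```

```text
[ 467.51886165 -267.79877758  113.75013543] [-0.0, -0.0, -0.0, 0.0, 0.0, -0.0, 0.0]
row: [-1.000e-04 -1.362e-01  3.000e-04] [-0.1  0.   0.1] t 15.75 gap 21.6 F [-0.2  0.2  2.6]
```

View pics/w13.png

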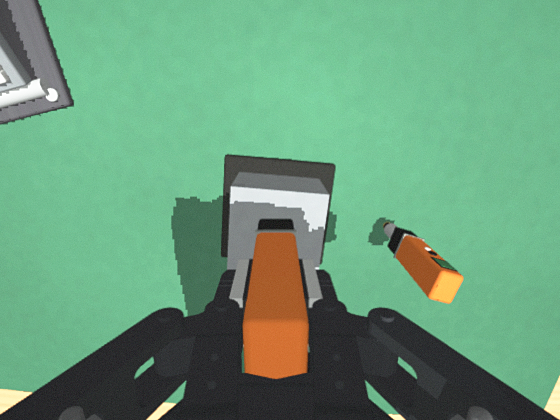

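Call:
{"method": "send_rows", "body": {
  "series": "0 -0.01 0 0 0 0; 0 -0.03 0 0 0 0; 0 -0.05 0 0 0 0; 0 -0.075 0 0 0 0; 0 -0.1 0 0 0 0; 0 -0.125 0 0 0 0; 0 -0.14 0 0 0 0; 0 -0.14 0 0 0 0"
}}

```text
time: 16.75
ee_pos: [468.2, -267.6, 255.0]
orientation: [-0.025, 0.025, -0.706, 0.708]
force: [1.1, 0.6, -2.7]
finger_gap: 21.7
```

Run:
```python
from g import *
c=look("w14",0); crop(c,200,150,350,390,2.5,"pics/w14c.png")
for n in("side","top"):
    d=r.capture(n); np.savez(n+"14.npz",**d); s,R=pose(); uv=proj(d,[s["ee_pos"],s["ee_pos"]+R[:,1]*99.75]); print(n,uv.round(1)); u,v=uv.mean(0).astype(int); print(u,v); x0,y0=max(u-60,0),max(v-60,0); crop(d,x0,y0,x0+120,y0+120,5,f"pics/{n}14.png")
```

```text
[ 467.21939714 -267.58617953  253.2117871 ] [-0.0, 0.01, 0.01, 0.01, 0.0, -0.0, -0.0]
side [[249.3 249.8]
 [250.9 288. ]]
250 268
top [[415.1 250.8]
 [400.8 258. ]]
407 254
```

View pics/w14c.png

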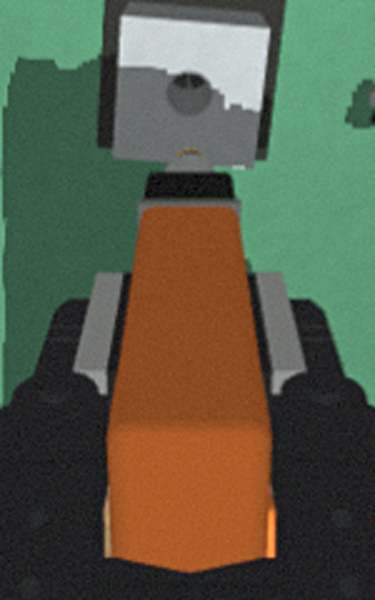

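View pics/side14.png

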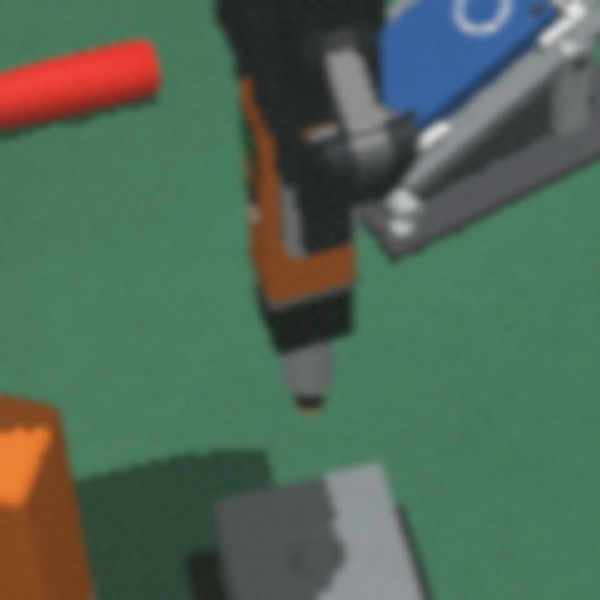

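```bash
cat > gm.py <<'E'
from g import *
def gauge(c,R,p):
    H=hsv(c); L=(cloud(c)-p)@R  # tool frame
    og=(H[...,0]>3)&(H[...,0]<18)&(H[...,1]>150)&(H[...,2]>50)
    k=max(comps(og&(abs(L[...,2])<20)&(abs(L[...,0])<30),50),key=lambda q:q[1][4])[0]
    Q=L[k]; f=Q[(Q[:,0]<-9)&(Q[:,1]>-30)&(Q[:,1]<45)&(abs(Q[:,2])<9)]
    a=np.polyfit(f[:,1],f[:,0],1); g=f[abs(f[:,0]-np.polyval(a,f[:,1]))<1.0]; a=np.polyfit(g[:,1],g[:,0],1)
    b=np.polyfit(g[:,2],g[:,0]-np.polyval(a,g[:,1]),1)
    print("face n",len(g),"x=%.4f*y+%.2f  (%.2f deg)"%(a[0],a[1],np.degrees(np.arctan(a[0]))),"yaw slope deg",np.degrees(np.arctan(b[0])).round(2))
    # side extents per y bin, within front face
    fy=[]
    for y in range(-20,45,5):
        q=Q[(Q[:,1]>y)&(Q[:,1]<=y+5)&(abs(Q[:,0]-np.polyval(a,Q[:,1]))<2)]
        if len(q)>10: lo,hi=np.percentile(q[:,2],[1,99]); fy.append((y+2.5,(lo+hi)/2,hi-lo))
    fy=np.array(fy); print("z centre vs y",np.polyfit(fy[:,0],fy[:,1],1).round(4),"width",fy[:,2].mean().round(1))
    print("top y",np.percentile(Q[:,1],[1,99]).round(1)," axis x at tip(99.75): %.2f"%(np.polyval(a,99.75)+14),"z %.2f"%np.polyval(np.polyfit(fy[:,0],fy[:,1],1),99.75))
E
python3 - <<'E'
from gm import *
c=r.capture("wrist"); s,R=pose(); gauge(c,R,s["ee_pos"])
c=dict(np.load("w13.npz")); gauge(c,Rt(-86),np.array([467.5,-267.8,113.75]))
E
```

```text
face n 2010 x=-0.0044*y+-13.20  (-0.25 deg) yaw slope deg -0.27
z centre vs y [0.0006 0.1197] width 20.3
top y [-55.1  22. ]  axis x at tip(99.75): 0.37 z 0.18
face n 2006 x=-0.0023*y+-13.25  (-0.13 deg) yaw slope deg -0.26
z centre vs y [0.0022 0.1115] width 20.3
top y [-55.2  22.1]  axis x at tip(99.75): 0.53 z 0.33
```

```bash
cat >> h.py <<'E'
def tgt(h): return NO+NR@np.array([18.2,-.6,12.2+99.75+h])
E
python3 - <<'E'
from h import *
print(tgt(60),tgt(25));delta(tgt(60),RN);delta(tgt(25),RN)
E
```

```text
[535.76707534 -55.56052241 210.53127634] [549.98571149 -51.4833941  178.8105038 ]
row: [-0.0835  0.0419 -0.2066] [ -2.6 -11.8  25.1] t 17.0 gap 21.2 F [-0.4 -0.2 -1.7]
row: [-0.098   0.0736 -0.2096] [ -2.6 -11.8  25.1] t 17.0 gap 21.2 F [-0.4 -0.2 -1.7]
```

Call:
{"method": "send_rows", "body": {
  "series": "-0.005 0 -0.02 0 0 0; -0.015 0 -0.06 0 -2 3; -0.03 0 -0.105 -0.5 -4 7; -0.05 0.005 -0.15 -1.2 -6 12; -0.07 0.015 -0.185 -1.9 -9 18; -0.0835 0.03 -0.207 -2.6 -11.8 25; -0.0835 0.042 -0.207 -2.6 -11.8 25; -0.0835 0.042 -0.207 -2.6 -11.8 25"
}}

```text
time: 18.0
ee_pos: [535.7, -55.6, 210.4]
orientation: [0.246, 0.054, 0.705, -0.663]
force: [0.9, -0.5, -1.2]
finger_gap: 21.4
```

Run:
```python
from gm import *
c=look("w15",0); s,R=pose(); gauge(c,R,s["ee_pos"]); delta(tgt(15),RN)
tip=s["ee_pos"]+R@[0.4,99.75,0.2]; print("tip in nest",NR.T@(tip-NO))
```

```text
[537.11519636 -55.58597792 211.78795312] [0.01, -0.0, -0.01, -0.0, -0.0, -0.01, 0.01]
face n 2025 x=-0.0025*y+-12.48  (-0.14 deg) yaw slope deg -0.39
z centre vs y [0.0033 0.1632] width 19.8
top y [-54.9  22.5]  axis x at tip(99.75): 1.27 z 0.49
row: [ 0.0017  0.0456 -0.0005] [-0.1 -0.   0. ] t 18.1 gap 21.1 F [-1.2  0.4 -1.8]
tip in nest [19.42137061 -1.3594086  72.79503527]
```

View pics/w15.png

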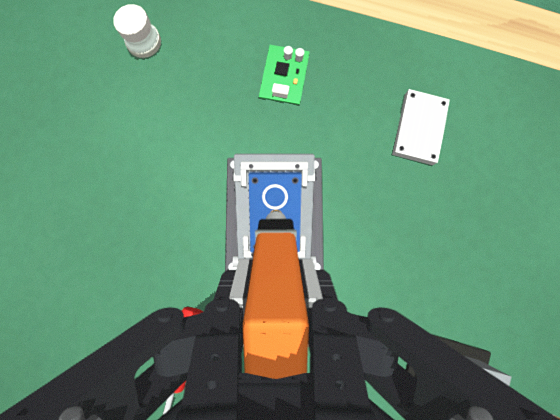

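Call:
{"method": "send_rows", "body": {
  "series": "0.0005 0.008 0 0 0 0; 0.0012 0.018 0 0 0 0; 0.0017 0.028 0 0 0 0; 0.0017 0.036 0 0 0 0; 0.0017 0.042 0 0 0 0; 0.0017 0.046 0 0 0 0; 0.0017 0.046 0 0 0 0; 0.0017 0.046 0 0 0 0"
}}

```text
time: 19.1
ee_pos: [553.6, -50.4, 169.0]
orientation: [0.248, 0.055, 0.704, -0.663]
force: [0.2, -0.3, -1.0]
finger_gap: 21.8
```

Run:
```python
from gm import *
c=look("w16",0); s,R=pose(); crop(c,220,130,330,260,5,"pics/w16c.png"); delta(tgt(0),RN)
tip=s["ee_pos"]+R@[0.8,99.75,0.2]; print("tip in nest",NR.T@(tip-NO))
d=r.capture("side"); np.savez("side16.npz",**d); uv=proj(d,[NO+NR@[18,-.8,12],tip]);print(uv); crop(d,250,170,320,240,9,"pics/s16.png")
d=r.capture("top"); print(proj(d,[NO+NR@[18,-.8,12],tip])); crop(d,250,160,330,240,8,"pics/t16.png")
```

```text
[553.6742315  -50.49453357 169.07303848] [0.0, -0.0, -0.0, -0.0, -0.0, -0.0, -0.0]
row: [-0.0007  0.0146 -0.0001] [-0.1  0.  -0. ] t 19.2 gap 21.6 F [-0.  -1.  -0.7]
tip in nest [16.75781258 -1.04400096 26.76163345]
[[285.65331243 209.13996699]
 [282.92678721 206.38051717]]
[[285.20321762 195.57407548]
 [286.20593822 197.30967418]]
```

View pics/w16c.png

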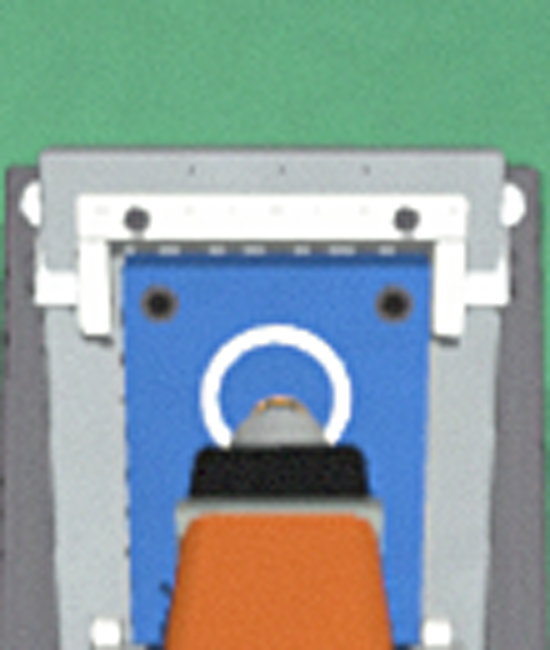

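View pics/s16.png

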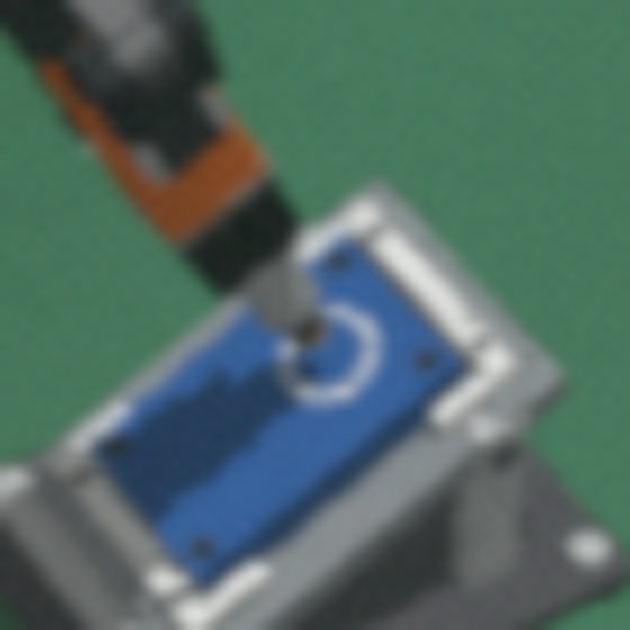

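Call:
{"method": "send_rows", "body": {
  "series": "-0.0005 0.003 0 0 0 0; -0.0011 0.006 0 0 0 0; -0.0011 0.009 0 0 0 0; -0.0011 0.011 0 0 0 0; -0.0011 0.0115 0 0 0 0; -0.0011 0.0115 0 0 0 0; -0.0011 0.0115 0 0 0 0; -0.0011 0.0115 0 0 0 0"
}}

```text
time: 20.3
ee_pos: [559.2, -48.8, 158.9]
orientation: [0.248, 0.055, 0.704, -0.663]
force: [-0.1, 0.5, -0.3]
finger_gap: 21.5
```

```bash
cat > fz.py <<'E'
from gm import *
import time
def meas(n=10,name="x"):
    F=[];p=[]
    for i in range(n):
        c=r.capture("wrist"); s,R=pose(); F.append(NR.T@s["force"]); p.append(NR.T@(s["ee_pos"]+R@[0.8,99.75,0.2]-NO)); 
    F=np.array(F);p=np.array(p); print("t",s["time"],"F nest",F.mean(0).round(2),"sd",F.std(0).round(2),"sem",(F.std(0)/n**.5).round(2),"tip free pos",p.mean(0).round(2),"tilt err",np.degrees(np.arccos(np.clip(-R[:,1]@NR[:,2],-1,1))).round(2))
    np.savez(name+".npz",**c); crop(c,220,130,330,260,5,f"pics/{name}.png"); delta(tgt(-4),RN)
E
python3 -c "
from fz import *
meas(10,'w17')"
```

```text
t 20.8 F nest [-0.75 -0.15 -1.33] sd [0.34 0.34 0.43] sem [0.11 0.11 0.14] tip free pos [17.67 -0.94 15.08] tilt err 0.08
row: [0.0003 0.0068 0.0001] [-0.1  0.1  0. ] t 20.8 gap 21.7 F [ 0.1 -0.8 -1. ]
```

View pics/w17.png

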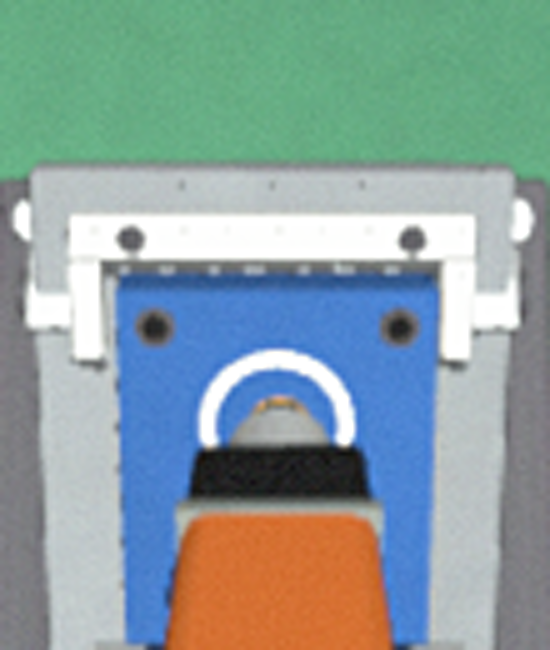

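Call:
{"method": "send_rows", "body": {
  "series": "0 0.001 0 0 0 0; 0 0.002 0 0 0 0; 0 0.003 0 0 0 0; 0 0.004 0 0 0 0; 0 0.005 0 0 0 0; 0 0.005 0 0 0 0; 0 0.005 0 0 0 0; 0 0.005 0 0 0 0"
}}

```text
time: 21.8
ee_pos: [561.2, -48.2, 154.4]
orientation: [0.248, 0.055, 0.704, -0.663]
force: [-0.9, 0.4, 0.4]
finger_gap: 21.6
```

```bash
python3 -c "
from fz import *
meas(10,'w18')"
```

```text
t 22.3 F nest [-0.65  0.05  0.84] sd [0.28 0.34 0.58] sem [0.09 0.11 0.18] tip free pos [17.68 -0.9  10.08] tilt err 0.08
row: [0.0003 0.0019 0.    ] [-0.1  0.   0. ] t 22.3 gap 21.6 F [-1.2 -0.1  0.1]
```

View pics/w18.png

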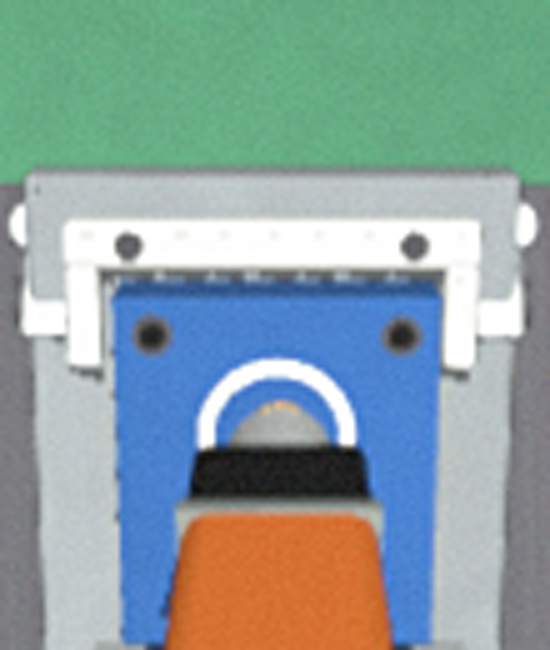

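Run:
```python
from gm import *
s,R=pose(); p=s["ee_pos"]
for n in("w13","w14","w17","w18"):
    c=dict(np.load(n+".npz"))
    # camera->tool fixed transform, from the present capture pose
    Rc,tc=c["R"],c["t"]
    if n=="w13": pass
    w18=dict(np.load("w18.npz")); M=w18["R"]@R; m=w18["R"]@p+w18["t"]   # cam = M tool + m
    v,u=np.mgrid[:420,:560]; 
    nrm=cv2.undistortPoints(np.c_[u.ravel(),v.ravel()].astype(float).reshape(-1,1,2),c["K"],np.array([c["k1"],0,0,0,0.])).reshape(-1,2)
    X=np.c_[nrm,np.ones(len(nrm))]*c["depth"].reshape(-1,1); L=((X-m)@M).reshape(420,560,3); H=hsv(c)
    if n in("w17","w18"):
        bl=(H[...,0]>100)&(H[...,0]<130)&(H[...,1]>120)&(H[...,2]>50)
        k=bl&(abs(L[...,2])<22)&(L[...,0]<-8)&(L[...,0]>-20); print(n,"face y dist",np.median(L[k][:,1]).round(2),k.sum(), np.median(L[bl&(L[...,0]<-12)][:,1]).round(2))
    og=(H[...,0]>3)&(H[...,0]<18)&(H[...,1]>150)&(H[...,2]>50)
    k=og&(abs(L[...,2])<9)&(abs(L[...,0])<12)&(L[...,1]<-45); print(n,"gauge top y",np.median(L[k][:,1]).round(2),k.sum())
    if n=="w13":
        k=(abs(L[...,2])<28)&(L[...,0]<-16)&(L[...,0]>-29)&(abs(L[...,1]-56)<5); print("rest top y",np.median(L[k][:,1]).round(2),k.sum())
    col=c["image"][150:240,273:279].astype(int).mean(1); 
    if n in("w17","w18","w14"): print([tuple(x.astype(int)) for x in col[(50 if n!="w14" else 50):75]])
T=lambda d:(lambda x:(x[:2]/x[2]*325.55+[275.3,213])[1])(M@np.array([-4.2,99.75-d,0.])+m)
print("row of tip front for push 0,2,4,6,8",[round(T(d),2) for d in(0,2,4,6,8)])
```

```text
w13 gauge top y -54.02 2877
rest top y 55.93 1752
w14 gauge top y -54.0 2853
[(np.int64(111), np.int64(111), np.int64(106)), (np.int64(112), np.int64(110), np.int64(107)), (np.int64(110), np.int64(109), np.int64(105)), (np.int64(113), np.int64(112), np.int64(108)), (np.int64(111), np.int64(111), np.int64(107)), (np.int64(112), np.int64(111), np.int64(107)), (np.int64(112), np.int64(111), np.int64(106)), (np.int64(111), np.int64(111), np.int64(105)), (np.int64(110), np.int64(112), np.int64(107)), (np.int64(90), np.int64(111), np.int64(126)), (np.int64(53), np.int64(86), np.int64(106)), (np.int64(87), np.int64(89), np.int64(90)), (np.int64(114), np.int64(114), np.int64(111)), (np.int64(115), np.int64(116), np.int64(113)), (np.int64(114), np.int64(117), np.int64(114)), (np.int64(113), np.int64(115), np.int64(112)), (np.int64(115), np.int64(116), np.int64(114)), (np.int64(116), np.int64(118), np.int64(116)), (np.int64(89), np.int64(91), np.int64(89)), (np.int64(37), np.int64(39), np.int64(37)), (np.int64(19), np.int64(18), np.int64(17)), (np.int64(22), np.int64(22), np.int64(22)), (np.in
[... 1988 characters left out ...]
), np.int64(185)), (np.int64(174), np.int64(177), np.int64(172)), (np.int64(173), np.int64(175), np.int64(171)), (np.int64(175), np.int64(176), np.int64(173)), (np.int64(177), np.int64(179), np.int64(175)), (np.int64(178), np.int64(180), np.int64(177)), (np.int64(148), np.int64(150), np.int64(145)), (np.int64(79), np.int64(82), np.int64(79)), (np.int64(31), np.int64(31), np.int64(31)), (np.int64(26), np.int64(28), np.int64(26)), (np.int64(33), np.int64(33), np.int64(34)), (np.int64(29), np.int64(29), np.int64(30)), (np.int64(32), np.int64(33), np.int64(32))]
row of tip front for push 0,2,4,6,8 [np.float64(209.21), np.float64(209.97), np.float64(210.73), np.float64(211.51), np.float64(212.3)]
```

Call:
{"method": "send_rows", "body": {
  "series": "0 0.0004 0 0 0 0; 0 0.0008 0 0 0 0; 0 0.0012 0 0 0 0; 0 0.0016 0 0 0 0; 0 0.0016 0 0 0 0; 0 0.0016 0 0 0 0; 0 0.0016 0 0 0 0; 0 0.0016 0 0 0 0"
}}

```text
time: 23.3
ee_pos: [561.9, -48.0, 152.9]
orientation: [0.248, 0.055, 0.704, -0.663]
force: [0.2, -0.5, 0.3]
finger_gap: 21.6
```

Run:
```python
from fz import *
meas(30,'w19')
s,R=pose(); p=s["ee_pos"]; c=dict(np.load("w19.npz")); L=(cloud(c)-p)@R; H=hsv(c)
bl=(H[...,0]>100)&(H[...,0]<130)&(H[...,1]>120)&(H[...,2]>50)
k=bl&(abs(L[...,2])<22)&(L[...,0]<-8)&(L[...,0]>-20)
og=(H[...,0]>3)&(H[...,0]<18)&(H[...,1]>150)&(H[...,2]>50)
g=og&(abs(L[...,2])<9)&(abs(L[...,0])<12)&(L[...,1]<-45)
f,t=np.median(L[k][:,1]),np.median(L[g][:,1]); print("face",f,"top",t,"push",t+154-f)
print([tuple(x) for x in c["image"][204:216,273:279].mean(1).astype(int).tolist()])
gauge(c,R,p)
# ring centre/cover still
w=(H[...,1]<110)&(H[...,2]>190);
d=r.capture("side"); crop(d,240,160,320,240,8,"pics/s19.png"); d=r.capture("top"); crop(d,220,140,350,250,5,"pics/t19.png")
N=(cloud(c)-NO)@NR; print("face z in nest",np.median(N[k][:,2]))
q=bl&(abs(N[...,2]-12)<3); Q=N[q]; print("cover y range",np.percentile(Q[:,1],[0.5,99.5]),"xmax",np.percentile(Q[:,0],99.5))
```

```text
t 24.8 F nest [-0.63  0.12  1.  ] sd [0.53 0.41 0.49] sem [0.1  0.08 0.09] tip free pos [17.68 -0.91  8.46] tilt err 0.08
row: [0.0003 0.0003 0.    ] [-0.1  0.   0. ] t 24.8 gap 21.5 F [-0.6 -0.3  0.8]
face 96.07934319759825 top -54.062035995995146 push 3.8586208064066057
[(255, 255, 255), (249, 255, 255), (212, 147, 111), (202, 120, 62), (205, 127, 72), (206, 128, 70), (198, 131, 86), (180, 158, 145), (170, 176, 176), (173, 177, 174), (175, 177, 173), (174, 176, 172)]
face n 2016 x=-0.0029*y+-13.14  (-0.17 deg) yaw slope deg -0.5
z centre vs y [0.0026 0.3003] width 19.7
top y [-55.1  22.2]  axis x at tip(99.75): 0.57 z 0.56
face z in nest 12.116729317026094
cover y range [-25.30454212  23.86340839] xmax 39.80895116560677
```

View pics/w19.png

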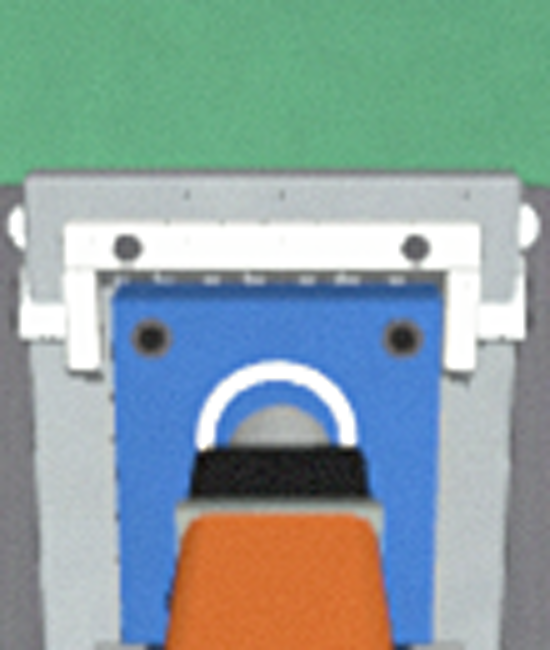

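View pics/s19.png

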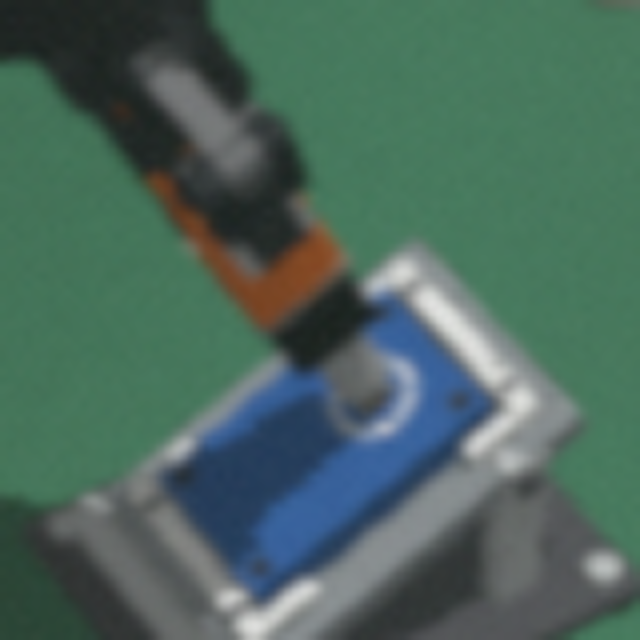

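Run:
```python
from h import *
s=r.read_state(); print(s["time"],s["finger_gap"],s["qd"].round(3)); print(r.job_done())
```

```text
24.9 21.491094994658763 [-0.    -0.001  0.    -0.001  0.002  0.001 -0.001]
the job is handed in; nothing more can be done
None
```

I laid the blue cover in the nest, rim down with the ring uphill, and released it. I then took the middle-sized gauge from its rest block and handed in at 24.9 s, still pressing it inside the white ring.

- **Cover:** after release its painted face measured flat at about 12 mm above the nest face. Its centre was within about 1 mm of the nest origin, between the stops. One plane fit gave a wrong slope because of stray depth points. Depth profiles by strip, from the wrist, side and top views, all showed it flat.
- **Gauge position:** the arm's position puts the nose tip at 17.7, −0.9 mm in the nest frame. The ring centre measured about 17.4, −0.8 mm. The tool was about 0.1° off square and the gauge's face about 0.2° off in the grip.
- **Nose push-in:** the wrist depth image gives 3.9 mm. The change in wrist force, 2.3 ± 0.2 N, suggests about 4.8 mm. They disagree by about 1 mm, but both are near half of the 8 mm travel. At the step before, depth gave about 2.1 mm and force about 4.2 mm, so I trusted the depth more.
- **Forces:** the highest wrist force I read was about 8 N, while seating the cover.
- **Other items:** I did not touch the bare cover, circuit board, jar or screwdriver, but took no separate final check of their positions.

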